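# Sort lock cams by keyway on a keyed gauge

## Robot

A 6-joint arm with a two-finger parallel gripper is mounted at the origin on a cart in front of the work surface, level with it; the furniture and walls round the work are solid. World frame = base frame: x ahead of the robot, y to its left, z up, the work surface at z = 0. Lengths are in m, angles in rad, forces in N, time in s.
With the tool pointing down it reaches from about 0.35 to 0.975 m from the base axis. Payload 4.9 kg.
Tool frame: the origin (TCP) lies at the very end of the fingers, on their centre line; the grasp point (between the pads) lies 19 mm behind it (ctrl.grip_point_offset is the distance from the TCP to the grasp point, in m); z points along the fingers, y is the line along which they close (so a half turn about z gives the same grasp; the last joint's range is limited). The gripper opens to 85 mm and grips with 20 to 120 N. Pads are 22 mm wide; open, the fingers measure 114 mm over their backs; the gripper's body (76 mm by 85 mm) begins 54 mm behind the grasp point. The pads swing forward as they close: fully open they stand 13 mm farther back than shut.
Start: joints at [-1.247, 0.053, 1.613, -0, 1.476, -0.119], TCP at [0.268, -0.565, 0.198] pointing down, gripper open.
Joint ranges: [-3.01, 3.01], [-1.01, 2.22], [0.06, 2.58], [-1.02, 4.17], [0.09, 2.62], [-3.14, 3.14]. Speed limits (rad/s): [2.57, 2.57, 3.14, 3.14, 3.14, 3.14].

## Interface

Orientations are given as a rotation vector (axis times angle).
In Python, from station import ctrl gives the robot as it stands.
- The arm moves only by the tool send_rows, never from a script. Its argument "rows" is a list of rows, each a list of 3 entries, a list of its own where there are three numbers: the finger opening in cm, from 0 to 8.54, then the shift along the tool's x, y, z in cm, then the turn about the tool's z in degrees. A call has 1 to 10 rows; each row shifts and turns the commanded pose from where the row before left it, along the tool's axes as they then stand; what a row does not reach is not made up. A row lasts 1/8 s, in which the tool goes at most 62.5 mm and 10.7 degrees, less where a joint would pass 70% of its speed; a pose out of reach is approached as far as the arm can. A call with a gripper value outside its range is refused whole. The fingers move at their own pace and stop on an object; "newtons" is the grip in N (left out, the last holds). Time passes only in rows, so rows that do not move let the fingers close. It gives the time, the measured TCP pose, the force, the opening and the grip force at its end, in the units of the state.
- ctrl.get_obs(): the state, without advancing time (a new reading comes with each control period).
- ctrl.get_image(name): name is "scene" or "top" or "wrist"; returns a dict with "frame" (420x560x3 uint8, red, green, blue), "range_z" (420x560 float32, m along the optical axis (not along the pixel's ray), 0 where there is no reading), "fx", "fy", "cx", "cy" (pixels), "cam_to_world" (4x4, takes a point from camera to world coordinates). Camera axes: x right, y down, z forward; pixel columns grow to the right and rows downward; lengths in m; the calibration is good to about 2 mm. The wrist camera is an equidistant fisheye: a pixel r from the principal point sees the ray r / f radians off the axis. A picture is of the moment at which its call begins.
- ctrl.finish_job(): hands the job in; it is judged then, once.
The state is a dict: "t": time; "q": joint angles; "dq": joint speeds; "effort": joint torques, N m; "tool_pos": TCP position; "tool_rot": TCP orientation; "contact_force": force on the tool from outside, world axes, zero at the start; "wrist_torque": the same for the moment, N m; "opening": finger opening in m; "grip_force": force on a finger pad.
Only numpy, scipy, OpenCV 4.12 (cv2) and the standard library are available. Lean on these libraries where they do the work, as an engineer would, in place of code of your own. Each camera call takes 0.05 s, during which the arm holds its last target. There are 200 camera calls.

## Task

Sort the three loose lock cams by the position of their keyway: each belongs in an empty cell of the tray row whose screwed-down sample cam has its keyway on the same side of the nose. First clear the cam left on the gauge into its row; then try the other two on the gauge one after the other, each pushed fully home over the key, and put each away in its row before the next is tried. Lay every cam flat on the floor of its own cell, and leave the lock cylinders and the tin where they are.

Things in the scene. Friction and masses are not known exactly. Their poses are not given: they have to be found in the camera images.
- cam_1: loose steel lock cam, 0.1 kg: octagonal hub 42 mm over flats, 34 tall (flats face x, y and the diagonals), 25 mm through-bore; at its foot a nose 14 wide, 10 thick sticks out along +x to 44 mm from the axis. Keyway 9 wide, 5 deep in the bore wall on the +y side (90 deg anticlockwise from the nose, from above). Origin: underside, on the bore axis; z up. Starts fully home on the gauge.
- cam_2: loose steel lock cam, 0.1 kg: octagonal hub 42 mm over flats, 34 tall (flats face x, y and the diagonals), 25 mm through-bore; at its foot a nose 14 wide, 10 thick sticks out along +x to 44 mm from the axis. Keyway 9 wide, 5 deep in the bore wall on the -y side (90 deg clockwise from the nose, from above). Origin: underside, on the bore axis; z up. Starts upright on the bench.
- cam_3: loose steel lock cam, 0.1 kg: octagonal hub 42 mm over flats, 34 tall (flats face x, y and the diagonals), 25 mm through-bore; at its foot a nose 14 wide, 10 thick sticks out along +x to 44 mm from the axis. Keyway 9 wide, 5 deep in the bore wall on the +y side (90 deg anticlockwise from the nose, from above). Origin: underside, on the bore axis; z up. Starts upright on the bench.
- gauge: fixed test gauge: grey plate 86 (x) x 120 (y) x 10 mm with an upright shaft in its middle, 21.6 mm thick, straight to 22 mm above the plate, then a cone to 12 mm thick at 32 mm above it. A key 6 mm wide stands out of the shaft toward +x, to 16.5 mm from the axis, up to 16 mm above the plate, plus a 5 mm narrower lead-in. Origin: middle of the plate's underside.
- gauge_seat (a point): point on the shaft's axis at the plate's top face, 10 mm above the bench: where the origin of a seated cam comes; axes as the gauge's. A cam goes down onto the plate only with its keyway over the key (about 0.15 rad of play).
- tray: fixed black tray 180 (x) x 190 (y) mm, walls 4 thick, 16 high, floor 4 thick: two rows along y (centre lines at x = +44, -44 mm) of three cells (centres y = -62, 0, +62), each 84 (x) x 58 (y) inside. A cam lies flat only with its nose about along the tray's x, either way; it is centred with its axis 10 mm from the cell's centre, away from the nose. Origin: middle of the underside.
- sample_p: sample cam shaped as cam_1 and cam_3 (keyway on its +y side), screwed to the tray floor in the y = -62 mm end cell of either row; nose along the tray's +x. Origin: underside on the bore axis, 4 mm above the bench, 10 mm from the cell's centre toward the tray's -x. The two other cells of its row are empty.
- sample_q: sample cam shaped as cam_2 (keyway on its -y side), fixed likewise in the y = -62 mm end cell of the other row. In its row the filler takes the middle cell, the far (y = +62) cell is empty.
- filler: loose rim lock cylinder, a round 39 mm flanged plug 32 mm tall, standing in the middle cell of sample_q's row; leave alone. Origin: underside.
- spare: loose rim lock cylinder, 39 mm round, 32 mm tall, standing on the bench among the cams; leave alone. Origin: underside.
- bag_corner (a point): obstacle, does not move: front left end of a big black roll bag on a pile of books behind the work, 0.25 m high; keep the hand 0.13 m from this point sideways. The bag runs from here to the back. Right of the work, from y = -0.2 m on and beyond x = 0.42 m, stand cartons and an open case up to 0.4 m high.
- cam_tin: round tin with lid, 65 mm round, 34 mm tall, standing to the right; leave alone. Origin: underside.

How it is judged:
By the outcome, as a careful person would: the job done as asked, in the order asked, and still so for the second after the job is handed in, with the robot touching nothing.
It also fails if it takes over 72 s, if anything falls off the work surface, if the arm or the gripper's body presses on something with over 40 N, if the wrist force passes 120 N, or if a joint passes its speed limit or range.

## Working session

There is one attempt and no reset: what is moved stays moved. The work goes in short steps, Python scripts to look and compute and a tool call to move; the robot and the scene stay as the last step left them, time stands still between calls to the robot, and variables do not carry over. Pictures are saved under pics/ and viewed, at most 10 in all, crops included, and the job is handed in when it is done.

Besides the shell and the picture viewer there is one more tool, called as name(argument=value, ...), one argument or row to a line, values as JSON. send_rows: Moves the arm, as the interface text tells. Its arguments: {"type":"object","properties":{"rows":{"type":"array","items":{"type":"array"}},"newtons":{"type":"number"}},"required":["rows"]}

```bash
mkdir -p pics; ls
cat > h.py <<'E'
import numpy as np, cv2
from scipy.spatial.transform import Rotation as R
from station import ctrl
def pts(im):
    h,w=im["range_z"].shape; u,v=np.meshgrid(np.arange(w),np.arange(h)); z=im["range_z"]
    P=np.stack([(u-im["cx"])/im["fx"]*z,(v-im["cy"])/im["fy"]*z,z,np.ones_like(z)],-1)
    return (P@np.array(im["cam_to_world"]).T)[...,:3]
def save(n,a): cv2.imwrite(f"pics/{n}.png",a[...,::-1])
E
python3 - <<'E'
from h import *
a=ctrl.get_image("top"); b=ctrl.get_image("scene")
np.savez("im0.npz",af=a["frame"],ar=a["range_z"],bf=b["frame"],br=b["range_z"])
for i in (a,b): print(i["fx"],i["fy"],i["cx"],i["cy"]);print(np.round(i["cam_to_world"],4))
save("top0",a["frame"]);save("scene0",b["frame"])
print(ctrl.get_obs(), ctrl.grip_point_offset)
E
```

```text
pics
397.23593946100465 397.23593946100465 285.79867518599286 213.05067863228865
[[-0.0273 -0.9958  0.0877  0.4126]
 [-0.9996  0.0278  0.005   0.0367]
 [-0.0075 -0.0875 -0.9961  1.0286]
 [ 0.      0.      0.      1.    ]]
478.9308398195373 478.9308398195373 266.4799695702127 207.57405466371108
[[-0.4671 -0.6455  0.6042 -0.197 ]
 [-0.8842  0.3358 -0.3248  0.4162]
 [ 0.0068 -0.686  -0.7276  0.9425]
 [ 0.      0.      0.      1.    ]]
{'t': 0.1, 'q': array([-1.24696474e+00,  5.32882042e-02,  1.61418788e+00, -2.15834102e-06,
        1.47601921e+00, -1.19006773e-01]), 'dq': array([ 0.00241559, -0.00243714, -0.00180891, -0.00032138,  0.00041591,
        0.00037369]), 'effort': array([ 9.12722899e-04, -3.94901419e+01, -3.71364212e+01, -1.20306067e-04,
        3.90368019e-03, -1.18892928e-05]), 'tool_pos': array([ 0.26760505, -0.56409715,  0.19646903]), 'tool_rot': array([-3.06304985e+00, -6.89523622e-01,  3.08713251e-04]), 'contact_force': array([-0.52551409,  0.28261409, -0.54015627]), 'wrist_torque': array([ 0.01445482, -0.03082228,  0.02681431]), 'grip_force': 0.0, 'opening': 0.08562680013609707} 0.0187
```

View pics/top0.png

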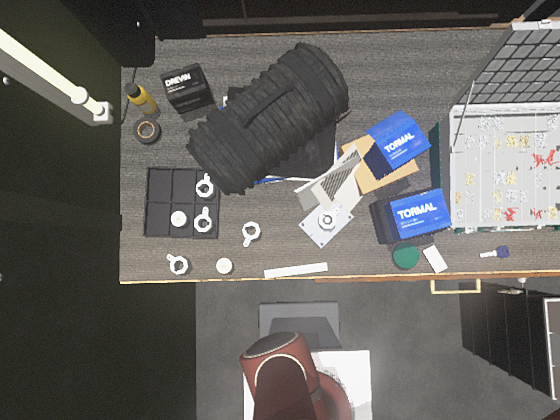

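View pics/scene0.png

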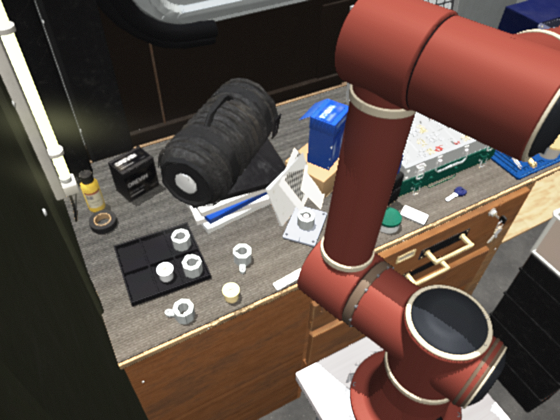

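Run:
```python
from h import *
d=np.load("im0.npz");f=d["af"]
def c(u0,v0,w,h,W,H): return cv2.resize(f[v0:v0+h,u0:u0+w],(W,H),interpolation=cv2.INTER_CUBIC)
m=np.vstack([np.hstack([c(140,160,80,60,400,300)[:, :],c(140,205,80,60,400,300)]),np.hstack([c(155,240,80,40,400,200)[:, :],c(230,200,40,50,160,200),c(300,200,60,50,240,200)])])
save("crop0",m)
import types
a=ctrl.get_image("top"); P=pts(a)
F=a["frame"].astype(int)
# bright-ish, low saturation, height 20..50mm
m=((F.min(-1)>110)&(F.max(-1)-F.min(-1)<70)&(P[...,2]>0.012)&(P[...,2]<0.06)).astype(np.uint8)
n,l,s,cc=cv2.connectedComponentsWithStats(m)
for i in range(1,n):
    if 25<s[i,4]<1500: q=P[l==i]; print(s[i],cc[i].round(1),q.mean(0).round(4),np.percentile(q[:,2],[5,50,95]).round(4))
```

```text
[196 174  18  24 198] [204.8 187.4] [0.5714 0.2451 0.0327] [0.0131 0.0368 0.0403]
[265 178  48   6 113] [288.5 179.9] [0.5839 0.0326 0.036 ] [0.0166 0.0376 0.0503]
[340 184  23  30 322] [350.8 199. ] [ 0.5302 -0.1218  0.0417] [0.0223 0.0431 0.0585]
[321 189  18  22 140] [328.6 201.9] [ 0.5239 -0.0656  0.0471] [0.0332 0.0483 0.0589]
[299 195  20  16 147] [308.5 202.6] [ 0.5247 -0.0162  0.0358] [0.0144 0.0358 0.0575]
[318 205  21  25 289] [327.6 218.9] [ 0.4826 -0.0626  0.0361] [0.0166 0.0415 0.0458]
[194 207  18  26 217] [202.7 221.3] [0.4854 0.2514 0.0322] [0.0135 0.0366 0.0406]
[171 212  16  15 191] [178.1 218.9] [0.493  0.3129 0.0338] [0.0306 0.0342 0.0374]
[242 222  19  19 162] [251. 231.] [0.4576 0.1301 0.0325] [0.0224 0.0336 0.037 ]
[429 245  18  25 172] [436.9 257.7] [ 0.378  -0.3373  0.0147] [0.0123 0.0143 0.0184]
[170 257  19  18 185] [178.9 264.8] [0.3782 0.3118 0.0321] [0.0224 0.0332 0.0362]
[216 258  16  16 191] [223.5 265.7] [0.3729 0.2008 0.0304] [0.0275 0.0305 0.0336]
[338 398   9  22  94] [341.5 409. ] [ 0.0154 -0.0817  0.0141] [0.0122 0.0138 0.0172]
```

View pics/crop0.png

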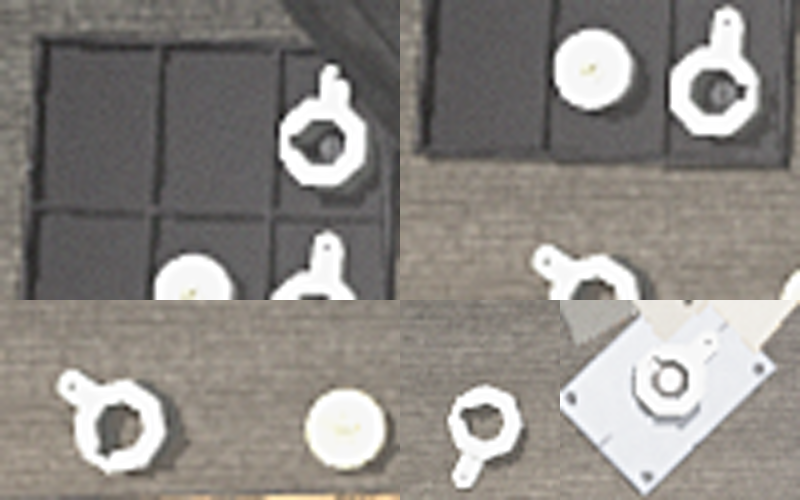

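```bash
cat >> h.py <<'E'
def ray(im,u,v,z):
    T=np.array(im["cam_to_world"]); d=T[:3,:3]@np.array([(u-im["cx"])/im["fx"],(v-im["cy"])/im["fy"],1]); o=T[:3,3]
    return (o+d*(z-o[2])/d[2])[:2]
def tri(a,ua,b,ub):
    def r(im,u):
        T=np.array(im["cam_to_world"]); d=T[:3,:3]@np.array([(u[0]-im["cx"])/im["fx"],(u[1]-im["cy"])/im["fy"],1]); return T[:3,3],d/np.linalg.norm(d)
    (o1,d1),(o2,d2)=r(a,ua),r(b,ub)
    s=np.linalg.lstsq(np.stack([d1,-d2],1),o2-o1,rcond=None)[0]; p=o1+s[0]*d1;q=o2+s[1]*d2
    return (p+q)/2,np.linalg.norm(p-q)
E
python3 - <<'E'
from h import *
ims={k:ctrl.get_image(k) for k in("top","scene")}
P={k:pts(v) for k,v in ims.items()}
g={"cam1":(.4826,-.0626,.044),"cam2":(.4576,.1301,.034),"cam3":(.3782,.3118,.034),"sp":(.571,.245,.038),"sq":(.485,.2514,.038),"filler":(.493,.313,.036),"spare":(.373,.2,.032)}
for n,(x,y,z) in g.items():
  for k in ims:
    F=ims[k]["frame"].astype(int); Q=P[k]; near=(np.hypot(Q[...,0]-x,Q[...,1]-y)<.055)&(F.min(-1)>90)
    top=near&(abs(Q[...,2]-z)<.006); T=Q[top][:,:2].astype(np.float32)
    if len(T)<10: print(n,k,len(T)); continue
    (c,r)=cv2.minEnclosingCircle(T)
    dd=np.hypot(Q[...,0]-c[0],Q[...,1]-c[1]); nose=near&(dd>.027)&(dd<.046)&(Q[...,2]<z-.018)&(Q[...,2]>z-.034)
    nv=Q[nose][:,:2].mean(0)-c if nose.sum() else [1,0]
    print(n,k,np.round(c,4),round(r,4),"z",np.median(Q[top][:,2]).round(4),"nose",nose.sum(),np.degrees(np.arctan2(nv[1],nv[0])).round(1))
# tray: dark, low
Q=P["top"];F=ims["top"]["frame"].astype(int)
m=((F.max(-1)<95)&(Q[...,2]>-.01)&(Q[...,2]<.03)&(abs(Q[...,0]-.53)<.13)&(abs(Q[...,1]-.31)<.13)).astype(np.uint8)
cs=cv2.findContours(cv2.morphologyEx(m,cv2.MORPH_CLOSE,np.ones((5,5))),0,2)[0];c=max(cs,key=cv2.contourArea)
w=np.array([ray(ims["top"],*p,.016) for p in c[:,0]],np.float32);print("tray",cv2.minAreaRect(w))
print("trayz rim",np.percentile(Q[m>0][:,2],[5,50,95]))
m=((F.min(-1)>120)&(abs(Q[...,2]-.010)<.006)&(abs(Q[...,0]-.4826)<.09)&(abs(Q[...,1]+.0626)<.09)).astype(np.uint8)
cs=cv2.findContours(cv2.morphologyEx(m,cv2.MORPH_CLOSE,np.ones((3,3))),0,2)[0];c=max(cs,key=cv2.contourArea)
w=np.array([ray(ims["top"],*p,.010) for p in c[:,0]],np.float32);print("gauge",cv2.minAreaRect(w),np.median(Q[m>0][:,2]))
# high points near work
b=(Q[...,2]>.12)&(Q[...,0]>.4)&(Q[...,0]<1)&(abs(Q[...,1])<.4)
B=Q[b];print("bag minx",B[B[:,0].argmin()].round(3),"maxy",B[B[:,1].argmax()].round(3))
for x0 in np.arange(.5,.8,.04):
  s=B[abs(B[:,0]-x0)<.02]
  if len(s):print(x0.round(2),s[:,1].min().round(3),s[:,1].max().round(3),s[:,2].max().round(3))
E
```

```text
cam1 top [ 0.4933 -0.0718] 0.0405 z 0.0432 nose 181 -160.0
cam1 scene [ 0.4935 -0.0718] 0.0414 z 0.0442 nose 304 154.0
cam2 top [0.4588 0.1314] 0.0216 z 0.0337 nose 298 100.1
cam2 scene [0.459  0.1294] 0.0235 z 0.0344 nose 354 155.8
cam3 top [0.3774 0.3125] 0.0224 z 0.0336 nose 288 4.4
cam3 scene [0.3768 0.3116] 0.0232 z 0.0344 nose 463 147.9
sp top [0.568  0.2467] 0.0218 z 0.0377 nose 169 109.4
sp scene [0.5681 0.2463] 0.0234 z 0.0382 nose 23 -116.6
sq top [0.4863 0.2679] 0.0389 z 0.0367 nose 205 -40.0
sq scene [0.4874 0.2665] 0.04 z 0.0378 nose 71 -145.1
filler top [0.4892 0.2953] 0.0381 z 0.0351 nose 256 49.5
filler scene [0.4906 0.2943] 0.0369 z 0.0358 nose 51 46.6
spare top [0.3731 0.2012] 0.0194 z 0.0307 nose 501 -1.7
spare scene [0.3723 0.2001] 0.0201 z 0.0316 nose 522 78.1
tray ((0.5424752831459045, 0.3071661591529846), (0.19425682723522186, 0.1932833045721054), 87.63041687011719)
trayz rim [0.0007683  0.00458532 0.01596906]
gauge ((0.4844632148742676, -0.054572299122810364), (0.10674052685499191, 0.118494912981987), 43.10574722290039) 0.009498281891993976
bag minx [0.413 0.037 1.029] maxy [0.898 0.4   0.306]
0.5 -0.344 -0.186 0.169
0.54 -0.373 0.192 0.26
0.58 -0.389 0.224 0.276
0.62 -0.397 0.248 0.278
0.66 -0.399 0.239 0.303
0.7 -0.4 0.202 0.306
0.74 -0.4 0.169 0.417
0.78 -0.4 0.399 0.419
```

Run:
```python
from h import *
ims={k:ctrl.get_image(k) for k in("top","scene")}
P={k:pts(v) for k,v in ims.items()}
g={"cam1":(.483,-.063,.044),"cam2":(.4588,.131,.034),"cam3":(.377,.312,.034),"sp":(.568,.2467,.038),"sq":(.483,.2514,.038),"filler":(.493,.313,.036)}
for n,(x,y,z) in g.items():
  for k in ims:
    F=ims[k]["frame"].astype(int); Q=P[k]; D=np.hypot(Q[...,0]-x,Q[...,1]-y)
    top=(D<.032)&(F.min(-1)>90)&(abs(Q[...,2]-z)<.006)
    if n=="filler": top&=D<.028
    T=Q[top][:,:2].astype(np.float32); (c,r)=cv2.minEnclosingCircle(T)
    dd=np.hypot(Q[...,0]-c[0],Q[...,1]-c[1])
    nose=(F.min(-1)>150)&(F.max(-1)-F.min(-1)<40)&(dd>.027)&(dd<.046)&(Q[...,2]<z-.018)&(Q[...,2]>z-.034+(0.005 if n!='cam1' else .003))
    N=Q[nose][:,:2]; nv=np.median(N,0)-c if len(N) else [1,0]
    print(n,k,np.round(c,4),round(r,4),"nose",len(N),np.degrees(np.arctan2(nv[1],nv[0])).round(1))
F=ims["top"]["frame"].astype(int);Q=P["top"]
for z0 in(.1,.15,.2,.24):
  b=(Q[...,2]>z0)&(Q[...,2]<.35)&(Q[...,0]>.45)&(Q[...,0]<.75)&(Q[...,1]>.0)&(Q[...,1]<.3)
  h=cv2.convexHull(Q[b][:,:2].astype(np.float32))[:,0]; h=cv2.approxPolyDP(h[:,None],.008,True)[:,0]; print(z0,h.round(3).tolist())
```

```text
cam1 top [ 0.4863 -0.0588] 0.0284 nose 43 -56.0
cam1 scene [ 0.4861 -0.06  ] 0.0291 nose 56 144.0
cam2 top [0.4588 0.1314] 0.0216 nose 34 154.5
cam2 scene [0.4585 0.1302] 0.0236 nose 36 155.4
cam3 top [0.3775 0.3124] 0.0226 nose 34 55.0
cam3 scene [0.3772 0.3118] 0.0237 nose 46 57.9
sp top [0.5673 0.2465] 0.0222 nose 29 -0.6
sp scene [0.5678 0.2445] 0.0242 nose 4 177.6
sq top [0.4803 0.2526] 0.0221 nose 35 -5.5
sq scene [0.4803 0.2513] 0.0238 nose 4 -4.0
filler top [0.4933 0.3139] 0.0194 nose 1 63.2
filler scene [0.4936 0.311 ] 0.0206 nose 4 9.5
0.1 [[0.75, 0.003000000026077032], [0.7429999709129333, 0.14900000393390656], [0.6629999876022339, 0.23600000143051147], [0.628000020980835, 0.24699999392032623], [0.527999997138977, 0.16899999976158142], [0.5379999876022339, 0.004000000189989805]]
0.15 [[0.75, 0.003000000026077032], [0.7429999709129333, 0.14900000393390656], [0.6629999876022339, 0.23600000143051147], [0.628000020980835, 0.24699999392032623], [0.527999997138977, 0.16899999976158142], [0.527999997138977, 0.13099999725818634], [0.6349999904632568, 0.0]]
0.2 [[0.75, 0.003000000026077032], [0.746999979019165, 0.12200000137090683], [0.6629999876022339, 0.23600000143051147], [0.628000020980835, 0.24699999392032623], [0.5289999842643738, 0.17000000178813934], [0.5299999713897705, 0.13199999928474426], [0.6349999904632568, 0.0]]
0.24 [[0.75, 0.003000000026077032], [0.7440000176429749, 0.11699999868869781], [0.6570000052452087, 0.23100000619888306], [0.6129999756813049, 0.23499999940395355], [0.5509999990463257, 0.18700000643730164], [0.5429999828338623, 0.14499999582767487], [0.6480000019073486, 0.008999999612569809]]
```

send_rows(
  rows=[
    [8.5, [2.9, -4.0, -0.8], 0],
    [8.5, [2.9, -4.0, -0.8], 0],
    [8.5, [2.9, -4.0, -0.8], 0],
    [8.5, [2.9, -4.0, -0.8], 0],
    [8.5, [2.9, -4.0, -0.8], 0],
    [8.5, [2.9, -4.0, -0.8], 0],
    [8.5, [2.9, -4.0, -0.8], 0],
    [8.5, [2.9, -4.0, -0.8], 0],
    [8.5, [2.9, -4.0, -0.8], 0],
    [8.5, [2.9, -4.0, -0.8], 0],
  ],
  newtons=40,
)

```text
t: 1.6
tool_pos: [0.3584, -0.0775, 0.2781]
tool_rot: [3.064, 0.689, 0.002]
contact_force: [-0.0, -0.1, 0.4]
opening: 0.0853
grip_force: 0.0
```

send_rows(
  rows=[
    [8.5, [0, 0, 0], -9],
    [8.5, [0, 0, 0], -9],
    [8.5, [0, 0, 0], 0],
  ],
)

```text
t: 1.98
tool_pos: [0.3584, -0.0788, 0.2777]
tool_rot: [2.92, 1.159, 0.0]
contact_force: [-0.4, -1.6, -0.0]
opening: 0.0853
grip_force: 0.0
```

```bash
cat >> h.py <<'E'
def go(x,y,z=None,th=None):
    "tool-frame shift (cm) to world x,y,z and tool turn (deg) to tool-x yaw th"
    o=ctrl.get_obs(); M=R.from_rotvec(o["tool_rot"]).as_matrix(); p=o["tool_pos"]
    yaw=np.degrees(np.arctan2(M[1,0],M[0,0])); t=np.array([x,y,p[2] if z is None else z])
    print("yaw",yaw.round(2),"pos",p.round(4),"shift cm",(M.T@(t-p)*100).round(2),"turn",None if th is None else round((yaw-th+180)%360-180,2))
def wray(im,u,v):
    x=(u-im["cx"])/im["fx"];y=(v-im["cy"])/im["fy"];r=np.hypot(x,y);s=np.sin(r)/max(r,1e-9)
    T=np.array(im["cam_to_world"]);return T[:3,3],T[:3,:3]@np.array([x*s,y*s,np.cos(r)])
def wpl(im,u,v,z):
    o,d=wray(im,u,v);return (o+d*(z-o[2])/d[2])[:2]
def wpts(im):
    h,w=im["range_z"].shape;u,v=np.meshgrid(np.arange(w),np.arange(h));x=(u-im["cx"])/im["fx"];y=(v-im["cy"])/im["fy"];r=np.hypot(x,y)+1e-9
    k=np.tan(np.minimum(r,1.5))/r;z=im["range_z"];T=np.array(im["cam_to_world"])
    return np.stack([x*k*z,y*k*z,z],-1)@T[:3,:3].T+T[:3,3]
E
python3 - <<'E'
from h import *
go(.486,-.06,.2,43)
w=ctrl.get_image("wrist");print(w["fx"],w["cx"],w["cy"]);print(np.round(w["cam_to_world"],3))
save("w1",w["frame"])
a=ctrl.get_image("top");Q=pts(a)
g=np.array([np.cos(np.radians(43)),np.sin(np.radians(43))]);d=Q[...,:2]-[.484,-.059]
X=d@g;Y=d@np.array([-g[1],g[0]])
for x0 in range(-80,101,20): print(x0,[int(1000*np.percentile(Q[...,2][(abs(X*1000-x0)<10)&(abs(Y*1000-y0)<10)],90)) if ((abs(X*1000-x0)<10)&(abs(Y*1000-y0)<10)).any() else None for y0 in range(-120,121,20)])
E
```

```text
yaw 43.3 pos [ 0.3584 -0.0788  0.2777] shift cm [10.57  7.38  7.78] turn 0.3
325.19226210127806 279.1577035618366 203.6230130203365
[[ 0.685 -0.703 -0.189  0.406]
 [-0.728 -0.661 -0.179 -0.033]
 [ 0.001  0.261 -0.965  0.456]
 [ 0.     0.     0.     1.   ]]
-80 [163, 162, 94, 1, 1, 2, 1, 1, 615, 627, 630, 629, 628]
-60 [100, 99, 2, 2, 1, 1, 1, 1, 605, 625, 633, 633, 628]
-40 [3, 1, 3, 11, 12, 10, 10, 11, 11, 622, 628, 617, 8]
-20 [75, 74, 37, 37, 12, 43, 45, 43, 11, 10, 1, 2, 1]
0 [76, 73, 60, 59, 49, 44, 44, 44, 11, 11, 2, 1, 2]
20 [76, 74, 76, 80, 73, 52, 44, 26, 10, 11, 2, 1, 1028]
40 [84, 82, 81, 80, 78, 75, 11, 11, 10, 10, 1, 2, 2]
60 [116, 115, 111, 105, 104, 100, 63, 47, 2, 1, 2, 1, 1]
80 [111, 111, 116, 117, 117, 118, 113, 100, 1, 1, 2, 2, 2]
100 [98, 98, 98, 98, 98, 97, 119, 117, 1, 2, 2, 2, 2]
```

View pics/w1.png

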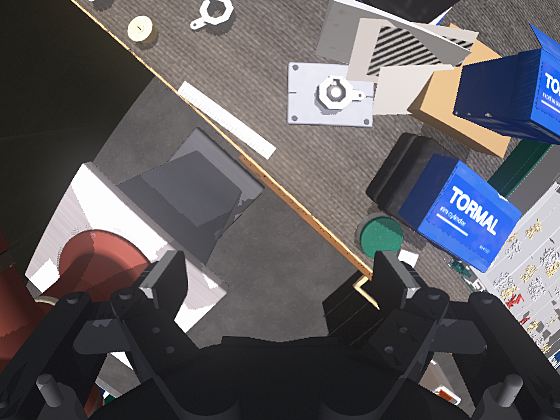

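send_rows(
  rows=[
    [8.5, [3.5, 2.4, 2], 0],
    [8.5, [3.5, 2.5, 2], 0],
    [8.5, [3.5, 2.5, 2], 0],
    [8.5, [0, 0, 0], 9],
    [8.5, [0, 0, 0], 9],
    [8.5, [0, 0, 0], 9],
    [8.5, [0, 0, 0], 9],
    [8.5, [0, 0, 0], 9.3],
    [8.5, [0, 0, 0], 0],
  ],
)

```text
t: 3.2
tool_pos: [0.4855, -0.061, 0.2175]
tool_rot: [-3.141, 0.053, 0.0]
contact_force: [-0.1, -0.6, 0.1]
opening: 0.0851
grip_force: 0.0
```

Run:
```python
from h import *
go(.486,-.06,.2,-2)
w=ctrl.get_image("wrist");save("w2",w["frame"]);Q=wpts(w)
print(np.round(w["cam_to_world"],3))
import pickle;pickle.dump(w,open("w2.pkl","wb"))
F=w["frame"].astype(int)
top=(abs(Q[...,2]-.044)<.004)&(np.hypot(Q[...,0]-.485,Q[...,1]+.06)<.03)
T=Q[top][:,:2].astype(np.float32);print("cam1 top",len(T),cv2.minEnclosingCircle(T),np.median(Q[top][:,2]))
v,u=np.nonzero(top);print("px",u.min(),u.max(),v.min(),v.max())
pl=(abs(Q[...,2]-.010)<.004)&(F.min(-1)>110)&(np.hypot(Q[...,0]-.485,Q[...,1]+.06)<.09)
print("plate",cv2.minAreaRect(Q[pl][:,:2].astype(np.float32)),np.median(Q[pl][:,2]))
g=np.array([np.cos(np.radians(43)),np.sin(np.radians(43))]);d=Q[...,:2]-[.485,-.06]
X=d@g*1000;Y=d@np.array([-g[1],g[0]])*1000
for x0 in range(-45,81,10): print(x0,[(int(1000*np.percentile(Q[...,2][s],90)) if (s:=(abs(X-x0)<5)&(abs(Y-y0)<5)&(Q[...,2]<.14)&(w["range_z"]>0)).any() else None) for y0 in range(-80,70,10)])
```

```text
yaw -1.94 pos [ 0.4855 -0.061   0.2175] shift cm [ 0.04 -0.1   1.75] turn 0.06
[[-0.034 -0.965 -0.26   0.552]
 [-0.999  0.033  0.009 -0.063]
 [ 0.     0.26  -0.965  0.395]
 [ 0.     0.     0.     1.   ]]
cam1 top 954 ((0.48674291372299194, -0.06125110387802124), 0.02824411354959011) 0.04520146788706339
px 262 299 152 201
plate ((0.4855465590953827, -0.05617436766624451), (0.10123197734355927, 0.11971772462129593), 41.99795913696289) 0.011410843409887406
-45 [2, 2, 7, 13, 12, 12, 12, 12, 11, 12, 11, 11, 12, 12, 12]
-35 [2, 2, 10, 14, 12, 12, 12, 12, 12, 12, 12, 12, 12, 13, 12]
-25 [31, 32, 32, 32, 12, 12, 12, 46, 46, 46, 12, 12, 12, 12, 12]
-15 [42, 43, 43, 43, 12, 20, 45, 46, 45, 45, 46, 12, 12, 12, 12]
-5 [52, 53, 53, 54, 22, 22, 46, 45, 44, 44, 46, 12, 12, 12, 12]
5 [63, 64, 65, 65, 12, 21, 46, 46, 43, 45, 46, 12, 12, 12, 12]
15 [72, 74, 75, 75, 43, 43, 43, 45, 45, 46, 12, 12, 12, 12, 12]
25 [81, 82, 83, 83, 59, 56, 56, 55, 12, 12, 12, 12, 12, 13, 12]
35 [82, 71, 70, 72, 70, 68, 68, 68, 12, 12, 12, 12, 12, 14, 11]
45 [85, 84, 84, 84, 83, 81, 81, 79, 14, 8, 2, 2, 2, 2, 2]
55 [97, 97, 97, 96, 96, 94, 94, 91, 40, 35, 28, 2, 2, 2, 2]
65 [117, 113, 109, 108, 108, 106, 106, 105, 69, 62, 56, 2, 2, 2, 2]
75 [118, 119, 119, 119, 118, 115, 113, 110, 95, 90, 85, 1, 2, 2, 2]
```

View pics/w2.png

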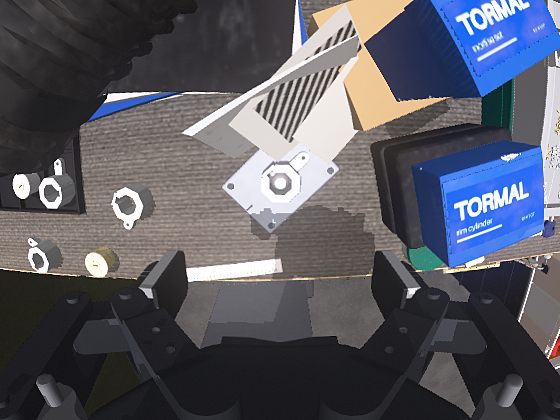

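Run:
```python
from h import *
import pickle;w=pickle.load(open("w2.pkl","rb"));Q=wpts(w);F=w["frame"]
g=np.array([np.cos(np.radians(43)),np.sin(np.radians(43))]);n=np.array([-g[1],g[0]]);d=Q[...,:2]-[.485,-.06]
X=d@g*1000;Y=d@n*1000
s=(Q[...,2]>.04)&(Q[...,2]<.05)
a=s&(abs(X)<7)&(abs(Y)<28);yy=np.percentile(Y[a],[1,99]);b=s&(abs(Y-yy.mean())<7)&(X<10)&(X>-30);xm=np.percentile(X[b],1)
print(yy,xm,"centre",np.array([.485,-.06])+g*(xm+21)/1000+n*yy.mean()/1000)
G=cv2.cvtColor(F,cv2.COLOR_RGB2GRAY)
print(G[168:198,264:298:1][::2,::2])
# shaft tip: bright disk inside dark ring
m=(G[165:200,262:300]<110).astype(np.uint8);nn,l,st,c=cv2.connectedComponentsWithStats(m)
for i in range(1,nn):
  if st[i,4]>8:
    uv=c[i]+[262,165];print(st[i],uv,wpl(w,*uv,.042))
cs,h=cv2.findContours(m,cv2.RETR_CCOMP,2)
for k,cc in enumerate(cs):
  if len(cc)>6: e=cv2.fitEllipse(cc);uv=np.array(e[0])+[262,165];print(h[0][k],e,wpl(w,*uv,.044),wpl(w,*uv,.040))
for uv in((232,186),(268,233),(339,179)):print(wpl(w,*uv,.01))
```

```text
[-18.85251314  22.5445507 ] -25.441512379977162 centre [ 0.4804927  -0.06167901]
[[242 131 165 255 255 254 254 254 254 254 254 254 254 255 199 232 255]
 [128 219 255 255 239 255 254 255 254 255 254 254 254 254 255 155 235]
 [218 255 255 217 255 251 239 242 242 243 241 255 254 254 254 255 160]
 [255 255 119 205 255 226 164 178 179 175 160 202 255 254 254 254 255]
 [255 255  95 165 172 167 189 200 201 198 183 161 193 255 254 254 254]
 [255 255 255 154 162 184 206 248 255 251 192 174 139 227 255 254 254]
 [254 254 255 142 170 190 254 255 254 255 255 175 150 146 255 254 254]
 [254 254 255 135 163 218 255 254 254 254 255 179 145 150 255 254 254]
 [254 254 255 102 156 217 255 254 254 254 255 142 138 119 255 254 254]
 [254 254 255 110 128 153 255 255 255 255 255 144 123 123 255 254 254]
 [254 254 255 102 123 126 148 226 252 241 150 126 136 118 255 254 254]
 [254 254 255 255 108 124 133 118 115 118 123 132 119 255 255 254 254]
 [254 254 254 255 255 107 136 137 139 142 135 132 255 255 254 254 255]
 [252 254 254 254 255 255 165 161 154  98 110 255 255 254 254 255 240]
 [235 246 255 254 254 255 255 255 255 255 255 254 254 254 255 220 234]]
[ 0.47184345 -0.00243024]
[ 0.40973395 -0.043734  ]
[ 0.4761747  -0.13307114]
```

Run:
```python
from h import *
import pickle;w=pickle.load(open("w2.pkl","rb"));F=w["frame"];Q=wpts(w)
c=wpl(w,280,182.5,.042);print("shaft tip",c)
G=cv2.cvtColor(F,cv2.COLOR_RGB2GRAY)
# saturation-thresholded ring outer: hub top bright
m=(G[140:215,240:330]>248).astype(np.uint8)
n,l,s,cc=cv2.connectedComponentsWithStats(m)
for i in range(1,n):
  if s[i,4]>40: print(s[i],cc[i]+[240,140])
# plate lower edges: plate mask by colour on bench
hsv=cv2.cvtColor(F,cv2.COLOR_RGB2HSV)
P2=(abs(Q[...,2]-.0115)<.004)&(np.hypot(Q[...,0]-c[0],Q[...,1]-c[1])<.085)
uv=np.argwhere(P2)[:,::-1]
W=np.array([wpl(w,*p,.010) for p in uv],np.float32)
print(len(W));r=cv2.minAreaRect(W);print(r,cv2.boxPoints(r))
for th in(35,38,40,42,43,44,45,46,48,50,53):
  e=np.array([np.cos(np.radians(th)),np.sin(np.radians(th))]);f=np.array([-e[1],e[0]]);x=(W-c)@e;y=(W-c)@f
  # straightness of -x edge and +y edge
  bx=[x[abs(y-t)<.003].min() for t in np.arange(-.045,.05,.01)]
  print(th,"x-",np.round(np.array(bx)*1000,1),"y+",round(np.percentile(y,99.7)*1000,1))
u,v=304,157;p=wpl(w,u,v,.02);print("nose",p,np.degrees(np.arctan2(*(p-c)[::-1])))
```

```text
shaft tip [ 0.48043702 -0.06117793]
[ 50  13  19  18 174] [299.04022989 160.90229885]
[ 21  25  39  38 716] [280.40223464 183.41340782]
[35 38 11 11 93] [280.07526882 182.92473118]
4057
((0.48622190952301025, -0.055982574820518494), (0.10181960463523865, 0.11905597150325775), 42.01868438720703) [[ 0.40855324 -0.04583529]
 [ 0.48824608 -0.13428515]
 [ 0.5638906  -0.06612986]
 [ 0.48419774  0.02232   ]]
35 x- [-37.2 -37.8 -39.5 -41.2 -42.7 -43.4 -45.2 -46.1 -47.7 -48.9] y+ 62.1
38 x- [-39.  -39.7 -40.3 -42.  -42.6 -43.4 -44.  -44.8 -45.5 -46.5] y+ 60.8
40 x- [-40.5 -41.  -41.1 -42.6 -42.5 -43.2 -43.2 -44.  -44.  -44.7] y+ 60.0
42 x- [-41.8 -42.2 -41.7 -43.  -42.6 -43.  -42.5 -43.  -42.6 -43. ] y+ 59.3
43 x- [-42.5 -42.8 -42.1 -43.3 -42.6 -42.9 -42.2 -42.5 -41.9 -42.2] y+ 59.3
44 x- [-43.3 -43.3 -42.5 -43.5 -42.6 -42.7 -41.9 -42.  -41.2 -41.3] y+ 59.6
45 x- [-44.1 -43.9 -42.9 -43.7 -42.7 -42.6 -41.6 -41.6 -40.6 -40.5] y+ 60.1
46 x- [-44.9 -44.6 -43.4 -43.9 -42.9 -42.6 -41.4 -41.2 -40.  -39.8] y+ 60.5
48 x- [-47.5 -46.  -44.4 -43.8 -43.2 -42.6 -41.1 -40.4 -39.  -38.3] y+ 61.5
50 x- [-49.3 -47.5 -46.5 -44.5 -44.4 -42.6 -41.6 -39.8 -38.8 -36.9] y+ 62.4
53 x- [-53.  -49.7 -48.1 -45.8 -45.2 -42.7 -41.1 -38.8 -37.2 -34.9] y+ 63.6
nose [ 0.50534981 -0.08995963] -49.121274189716445
```

send_rows(
  rows=[
    [6.2, [-0.51, 0.02, 0], 1],
    [6.2, [0, 0, 5], 0],
    [6.2, [0, 0, 5], 0],
    [6.2, [0, 0, 5], 0],
    [6.2, [0, 0, 3], 0],
    [6.2, [0, 0, 1.2], 0],
    [6.2, [0, 0, 0], 0],
    [3.5, [0, 0, 0], 0],
    [3.5, [0, 0, 0], 0],
    [3.5, [0, 0, 0], 0],
  ],
  newtons=40,
)

```text
t: 4.5
tool_pos: [0.4812, -0.0609, 0.0266]
tool_rot: [3.14, -0.08, 0.003]
contact_force: [0.2, -0.5, -0.1]
opening: 0.0352
grip_force: 0.0
```

Run:
```python
from h import *
go(.4804,-.0612,.2,41);print(ctrl.get_obs()["opening"],ctrl.get_obs()["grip_force"],ctrl.get_obs()["contact_force"])
w=ctrl.get_image("wrist");save("w3",w["frame"])
```

```text
yaw -2.93 pos [ 0.4812 -0.0609  0.0266] shift cm [ -0.05   0.04 -17.34] turn -43.93
0.03515154077142544 0.0 [ 0.15073033 -0.48014442 -0.10588188]
```

View pics/w3.png

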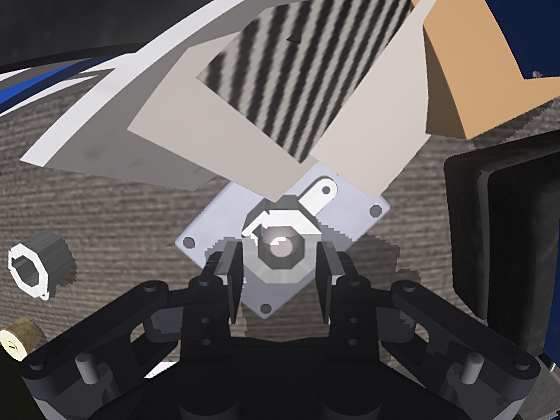

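Run:
```python
from h import *
w=ctrl.get_image("wrist");Q=wpts(w);F=w["frame"]
print(np.round(w["cam_to_world"],3)[:3,3])
for v in range(235,300,8):
  print(v,[(u,tuple((Q[v,u]*1000).astype(int))) for u in (228,236,241,246,282,316,321,326,334)])
```

```text
[ 0.547 -0.064  0.204]
235 [(228, (np.int64(476), np.int64(-27), np.int64(12))), (236, (np.int64(475), np.int64(-32), np.int64(11))), (241, (np.int64(475), np.int64(-35), np.int64(11))), (246, (np.int64(488), np.int64(-43), np.int64(45))), (282, (np.int64(486), np.int64(-61), np.int64(42))), (316, (np.int64(486), np.int64(-79), np.int64(45))), (321, (np.int64(472), np.int64(-86), np.int64(10))), (326, (np.int64(472), np.int64(-89), np.int64(10))), (334, (np.int64(472), np.int64(-94), np.int64(11)))]
243 [(228, (np.int64(493), np.int64(-37), np.int64(68))), (236, (np.int64(492), np.int64(-41), np.int64(67))), (241, (np.int64(491), np.int64(-43), np.int64(65))), (246, (np.int64(483), np.int64(-42), np.int64(46))), (282, (np.int64(481), np.int64(-61), np.int64(43))), (316, (np.int64(481), np.int64(-79), np.int64(45))), (321, (np.int64(491), np.int64(-79), np.int64(68))), (326, (np.int64(490), np.int64(-82), np.int64(67))), (334, (np.int64(467), np.int64(-94), np.int64(11)))]
251 [(228, (np.int64(493), np.int64(-39), np.int64(78))), (236, (np.int64(493), np.int64(-42), np.int64(78))), (2
[... 2570 characters left out ...]
, (316, (np.int64(546), np.int64(-63), np.int64(204))), (321, (np.int64(477), np.int64(-77), np.int64(87))), (326, (np.int64(484), np.int64(-77), np.int64(100))), (334, (np.int64(487), np.int64(-79), np.int64(104)))]
299 [(228, (np.int64(483), np.int64(-41), np.int64(101))), (236, (np.int64(476), np.int64(-42), np.int64(90))), (241, (np.int64(428), np.int64(-31), np.int64(12))), (246, (np.int64(427), np.int64(-34), np.int64(10))), (282, (np.int64(426), np.int64(-59), np.int64(10))), (316, (np.int64(419), np.int64(-83), np.int64(1))), (321, (np.int64(473), np.int64(-77), np.int64(88))), (326, (np.int64(481), np.int64(-77), np.int64(100))), (334, (np.int64(492), np.int64(-77), np.int64(118)))]
```

send_rows(
  rows=[
    [6.2, [-0.05, 0.03, 0], 0],
    [6.2, [0, 0, 0], 0],
    [6.2, [0, 0, 1.2], 0],
    [6.2, [0, 0, 1.2], 0],
    [3.5, [0, 0, 0], 0],
    [3.5, [0, 0, 0], 0],
    [3.5, [0, 0, 0], 0],
  ],
)

```text
t: 5.48
tool_pos: [0.48, -0.061, 0.0017]
tool_rot: [3.141, -0.08, 0.0]
contact_force: [-0.8, 0.1, -1.4]
opening: 0.0407
grip_force: 40.4
```

```bash
cat >> h.py <<'E'
def tips():
    w=ctrl.get_image("wrist");Q=wpts(w);o=ctrl.get_obs();M=R.from_rotvec(o["tool_rot"]).as_matrix();L=(Q-o["tool_pos"])@M*1000
    for s in(-1,1):
        k=(s*L[...,1]>o["opening"]*500-3)&(s*L[...,1]<o["opening"]*500+12)&(abs(L[...,0])<14)&(L[...,2]>-60)&(L[...,2]<-14)&(Q[...,2]>.05)
        print("finger",s,k.sum(),np.percentile(L[k],[1,99],axis=0).round(1).tolist() if k.any() else "")
    return w,Q
E
python3 - <<'E'
from h import *
w,Q=tips();o=ctrl.get_obs();print(o["tool_pos"],o["opening"],o["grip_force"],o["contact_force"])
E
```

```text
finger -1 449 [[-10.4, -32.3, -59.9], [11.6, -20.7, -48.4]]
finger 1 481 [[-10.2, 19.4, -59.9], [11.6, 32.2, -48.4]]
[ 0.48004237 -0.06107884  0.00173688] 0.0408409203289461 40.44446563348174 [-0.28417301  0.34252867 -0.72160053]
```

send_rows(
  rows=[
    [5.5, [0, 0, 0], 0],
    [5.5, [0, 0, 0], 0],
    [5.5, [0, 0, 1.3], 0],
    [5.5, [0, 0, 0], 0],
    [3.5, [0, 0, 0], 0],
    [3.5, [0, 0, 0], 0],
    [3.5, [0, 0, -0.5], 0],
    [3.5, [0, 0, -2], 0],
    [3.5, [0, 0, -5], 0],
    [3.5, [0, 0, -5], 0],
  ],
  newtons=50,
)

```text
t: 6.78
tool_pos: [0.4797, -0.0608, 0.115]
tool_rot: [-3.14, 0.08, -0.0]
contact_force: [0.8, 0.7, -0.3]
opening: 0.041
grip_force: 51.4
```

```bash
cat >> h.py <<'E'
def held(z):
    "hub top of the held cam near tool height z: centre relative to the tool, mm"
    w=ctrl.get_image("wrist");Q=wpts(w);o=ctrl.get_obs();M=R.from_rotvec(o["tool_rot"]).as_matrix();L=(Q-o["tool_pos"])@M*1000
    k=(abs(L[...,2]-z)<4)&(abs(L[...,1])<19)&(abs(L[...,0])<35)
    print("top",k.sum(),np.percentile(L[k],[1,50,99],axis=0).round(1).tolist())
    return w
E
python3 - <<'E'
from h import *
o=ctrl.get_obs();print(o["tool_pos"],o["opening"],o["grip_force"],o["contact_force"])
w=held(-57);save("w4",w["frame"])
go(.4,.1,.2,41);go(.5763,.3695,.2,41)
# from the top camera: shaft bare?
E
```

```text
[ 0.47971973 -0.06082598  0.11500289] 0.04104135151716364 51.374158607795835 [ 0.80838149  0.70395801 -0.2510401 ]
top 125 [[-14.8, 18.6, -60.9], [-2.6, 18.8, -57.4], [6.5, 19.0, -53.3]]
yaw -2.92 pos [ 0.4847 -0.0621  0.1236] shift cm [ -9.18 -15.74  -7.81] turn -43.92
yaw -2.92 pos [ 0.4847 -0.0621  0.1236] shift cm [  7.05 -43.55  -7.67] turn -43.92
```

View pics/w4.png

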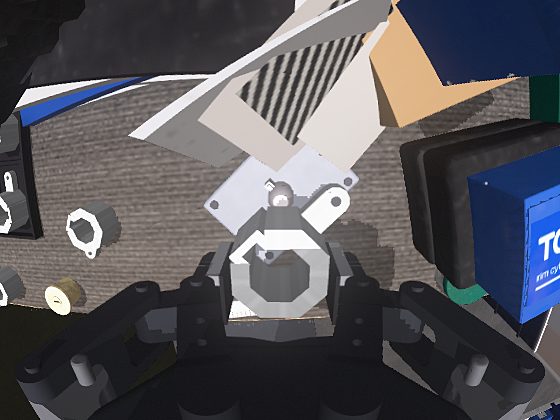

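send_rows(
  rows=[
    [3.5, [-3.4, -4.6, -1.2], 0],
    [3.5, [-3.4, -4.6, -1.2], 0],
    [3.5, [-3.4, -4.6, -1.2], 0],
    [3.5, [0, 0, 0], -8.8],
    [3.5, [0, 0, 0], -8.8],
    [3.5, [0, 0, 0], -8.8],
    [3.5, [0, 0, 0], -8.8],
    [3.5, [0, 0, 0], -8.8],
  ],
)

```text
t: 7.82
tool_pos: [0.3853, 0.0822, 0.1499]
tool_rot: [2.939, 1.11, 0.002]
contact_force: [-0.1, -0.1, -0.6]
opening: 0.0406
grip_force: 51.6
```

send_rows(
  rows=[
    [3.5, [3.4, -3.6, 0], 0],
    [3.5, [3.4, -3.6, 0], 0],
    [3.5, [3.4, -3.6, 0], 0],
    [3.5, [3.4, -3.6, 0], 0],
    [3.5, [3.4, -3.6, 0], 0],
    [3.5, [4, 2.1, 0], 0],
    [3.5, [4, 2.1, 0], 0],
    [3.5, [4, 2.1, 0], 0],
    [3.5, [4, 2.1, 0], 0],
    [3.5, [0, 0, 0], 0],
  ],
)

```text
t: 9.07
tool_pos: [0.573, 0.3713, 0.1487]
tool_rot: [-2.943, -1.1, 0.0]
contact_force: [-0.8, -0.3, -1.4]
opening: 0.0409
grip_force: 51.5
```

Run:
```python
from h import *
go(.5763,.3695,None,41)
w=ctrl.get_image("wrist");save("w5",w["frame"]);Q=wpts(w);F=w["frame"].astype(int)
import pickle;pickle.dump((w,ctrl.get_obs()),open("w5.pkl","wb"))
for n,x,y in(("sp",.5675,.2458),("sq",.4803,.252),("cam2",.4588,.131),("cam3",.3775,.312)):
    z=.034 if n[0]=="c" else .038
    k=(abs(Q[...,2]-z)<.006)&(np.hypot(Q[...,0]-x,Q[...,1]-y)<.03)&(F.min(-1)>90)
    if k.sum()>20: print(n,k.sum(),cv2.minEnclosingCircle(Q[k][:,:2].astype(np.float32)),np.median(Q[k][:,2]))
```

```text
yaw 40.99 pos [0.573  0.3713 0.1487] shift cm [ 0.13  0.35 -0.  ] turn -0.01
sp 479 ((0.571491003036499, 0.24571335315704346), 0.0221254900097847) 0.03931482227042171
sq 663 ((0.48092153668403625, 0.2513829171657562), 0.0227890033274889) 0.039239309507570375
```

View pics/w5.png

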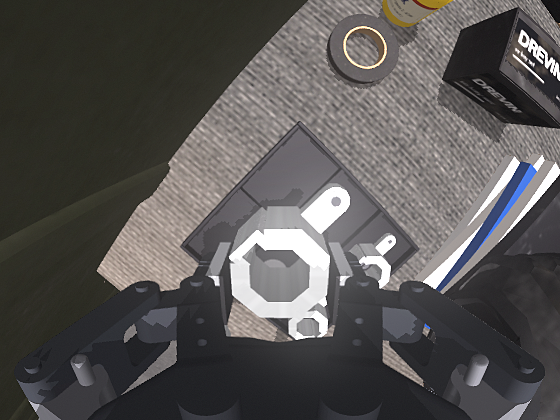

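Run:
```python
from h import *
import pickle;w,o=pickle.load(open("w5.pkl","rb"))
c=[wpl(w,u,v,.016) for u,v in((298,122),(182,247),(415,245))]
print(np.round(c,4)); a,b,d=c
print(np.linalg.norm(a-b),np.linalg.norm(a-d),"ctr",(b+d)/2,"yaw",np.degrees(np.arctan2(*(a-b)[::-1])),np.degrees(np.arctan2(*(a-d)[::-1]))-90)
ct=(b+d)/2;t=np.radians(-4.1);Rm=np.array([[np.cos(t),-np.sin(t)],[np.sin(t),np.cos(t)]])
for p in((.034,-.062),(-.054,-.062),(.034,.062),(.034,0),(-.034,.062)):print(p,(ct+Rm@p).round(4))
```

```text
[[0.6318 0.399 ]
 [0.4557 0.4068]
 [0.6219 0.2166]]
0.17624757787018602 0.18271505453367617 ctr [0.53879196 0.31170695] yaw -2.5483987798510266 -3.0975790234989233
(0.034, -0.062) [0.5683 0.2474]
(-0.054, -0.062) [0.4805 0.2537]
(0.034, 0.062) [0.5771 0.3711]
(0.034, 0) [0.5727 0.3093]
(-0.034, 0.062) [0.5093 0.376 ]
```

send_rows(
  rows=[
    [3.5, [0.2, 0.3, 5], 0],
    [3.5, [0, 0, 5], 0],
    [3.5, [0, 0, 4], 0],
    [3.5, [0, 0, 1.6], 0],
    [3.5, [0, 0, 0.7], 0],
    [3.5, [0, 0, 0], 0],
    [3.5, [0, 0, 0.1], 0],
  ],
)

```text
t: 10.0
tool_pos: [0.5759, 0.3711, -0.0119]
tool_rot: [-2.942, -1.102, -0.006]
contact_force: [-0.5, 0.6, -0.2]
opening: 0.0408
grip_force: 51.5
```

send_rows(
  rows=[
    [5.4, [0, 0, 0], 0],
    [5.4, [0, 0, 0], 0],
    [5.4, [0, 0, -2], 0],
    [5.4, [0, 0, -5], 0],
    [5.4, [0, 0, -5], 0],
    [6.2, [0, 0, -4], 0],
  ],
)

```text
t: 10.75
tool_pos: [0.5753, 0.3708, 0.1503]
tool_rot: [-2.942, -1.102, -0.007]
contact_force: [0.2, 0.6, -0.7]
opening: 0.0622
grip_force: 0.0
```

```bash
cat >> h.py <<'E'
def flat(im,Q,x,y,z,r=.03,nz=None):
    "centre of a hub whose top is at z, nose yaw and spread of top heights"
    F=im["frame"].astype(int);k=(abs(Q[...,2]-z)<.007)&(np.hypot(Q[...,0]-x,Q[...,1]-y)<r)&(F.min(-1)>90)
    if k.sum()<15: print("few",k.sum());return
    c,rr=cv2.minEnclosingCircle(Q[k][:,:2].astype(np.float32));d=Q[...,:2]-np.array(c);dd=np.hypot(d[...,0],d[...,1])
    n=(F.min(-1)>140)&(F.max(-1)-F.min(-1)<40)&(dd>.029)&(dd<.046)&(abs(Q[...,2]-(z-.024))<.005)
    nv=np.median(d[n],0) if n.any() else np.array([1,0])
    print("c",np.round(c,4),"r",round(rr,4),"z",np.percentile(Q[k][:,2],[5,50,95]).round(4),"nose",n.sum(),np.degrees(np.arctan2(nv[1],nv[0])).round(1))
E
python3 - <<'E'
from h import *
a=ctrl.get_image("top");s=ctrl.get_image("scene")
for im in(a,s):
  Q=pts(im)
  flat(im,Q,.577,.371,.038); flat(im,Q,.4588,.1305,.034); flat(im,Q,.3775,.312,.034)
w=ctrl.get_image("wrist");flat(w,wpts(w),.577,.371,.038)
go(.42,.30,.18,20)
E
```

```text
c [0.5766 0.3741] r 0.0228 z [0.0328 0.0373 0.0412] nose 29 -5.4
c [0.4588 0.1313] r 0.0217 z [0.0306 0.0335 0.0365] nose 31 151.7
c [0.3774 0.3129] r 0.0226 z [0.0299 0.0337 0.0365] nose 30 55.6
c [0.5767 0.3711] r 0.0239 z [0.0321 0.0378 0.0415] nose 1 -4.8
c [0.4589 0.13  ] r 0.0244 z [0.0284 0.0341 0.0376] nose 40 155.6
c [0.3773 0.312 ] r 0.0228 z [0.029  0.0344 0.0371] nose 47 59.3
c [0.5779 0.3731] r 0.0227 z [0.035  0.0394 0.0406] nose 184 -3.7
yaw 41.07 pos [0.5768 0.3715 0.1516] shift cm [-16.49  -4.9   -3.  ] turn 21.07
```

send_rows(
  rows=[
    [6.2, [-5.5, -1.6, -1], 0],
    [6.2, [-5.5, -1.6, -1], 0],
    [6.2, [-5.5, -1.6, -1], 0],
    [6.2, [-4, 3.6, 0], 0],
    [6.2, [-4, 3.6, 0], -10.5],
    [6.2, [-4, 2.4, 0], -10.5],
    [6.2, [0, 0, 0], -10.5],
    [6.2, [0, 0, 0], -10.5],
    [6.2, [0, 0, 0], -10.5],
    [6.2, [0, 0, 0], -10.5],
  ],
)

```text
t: 12.15
tool_pos: [0.3989, 0.1488, 0.1747]
tool_rot: [-1.943, -2.467, 0.002]
contact_force: [0.8, 0.2, 0.1]
opening: 0.0624
grip_force: 0.0
```

send_rows(
  rows=[
    [6.2, [0, 0, 0], -10.5],
    [6.2, [0, 0, 0], -10.5],
    [6.2, [0, 0, 0], -10.5],
    [6.2, [0, 0, 0], -10.5],
    [6.2, [0, 0, 0], -10.5],
    [6.2, [0, 0, 0], -10.5],
    [6.2, [0, 0, 0], -10.5],
    [6.2, [0, 0, 0], -10.5],
    [6.2, [0, 0, 0], -10.5],
    [6.2, [0, 0, 0], 0],
  ],
)

```text
t: 13.4
tool_pos: [0.399, 0.1489, 0.1748]
tool_rot: [0.48, -3.103, 0.0]
contact_force: [-0.6, 0.2, 0.2]
opening: 0.062
grip_force: 0.0
```

Run:
```python
from h import *
w=ctrl.get_image("wrist");Q=wpts(w);flat(w,Q,.4589,.1307,.035)
F=w["frame"].astype(int)
k=(abs(Q[...,2]-.035)<.005)&(np.hypot(Q[...,0]-.459,Q[...,1]-.131)<.027)&(F.min(-1)>100);print(k.sum(),np.argwhere(k).mean(0))
go(.459,.131,None,199);print(ctrl.get_obs()["q"].round(2))
```

```text
c [0.4589 0.1297] r 0.0229 z [0.0303 0.0356 0.037 ] nose 154 152.6
867 [232.02537486 243.72318339]
yaw -162.47 pos [0.3991 0.1489 0.175 ] shift cm [-5.17 -3.51 -0.01] turn -1.47
[ 0.18 -0.44  2.08  0.    1.51 -1.69]
```

send_rows(
  rows=[
    [6.2, [-5.1, -3.6, 0], -1],
    [6.2, [0, 0, 5], 0],
    [6.2, [0, 0, 5], 0],
    [6.2, [0, 0, 5], 0],
    [6.2, [0, 0, 3], 0],
    [6.2, [0, 0, 1.5], 0],
    [6.2, [0, 0, 0], 0],
    [3.5, [0, 0, 0], 0],
    [3.5, [0, 0, 0], 0],
    [3.5, [0, 0, 0], 0],
  ],
)

```text
t: 14.7
tool_pos: [0.4611, 0.1305, -0.0173]
tool_rot: [-0.51, 3.096, -0.0]
contact_force: [0.6, 0.1, 6.8]
opening: 0.0406
grip_force: 51.6
```

Run:
```python
from h import *
o=ctrl.get_obs();print(o["opening"],o["grip_force"],o["contact_force"])
go(.4589,.13,.15,None);w=ctrl.get_image("wrist");Q=wpts(w);flat(w,Q,.4589,.13,.035)
```

```text
0.04059314144338357 51.551897171884775 [0.63616803 0.12985983 6.80959131]
yaw -161.3 pos [ 0.4611  0.1305 -0.0173] shift cm [ 1.600e-01  1.000e-02 -1.673e+01] turn None
c [0.4551 0.1291] r 0.0275 z [0.0298 0.0355 0.0367] nose 514 148.6
```

send_rows(
  rows=[
    [3.5, [0, 0, -0.5], 0],
    [3.5, [0, 0, -4], 0],
    [3.5, [0, 0, -6], 0],
    [3.5, [0, 0, -6], 0],
    [3.5, [2.7, -1.7, -1], 0],
    [3.5, [2.7, -1.7, 0], 0],
    [3.5, [-0.4, -5.1, 0], 0],
    [3.5, [-0.4, -5.1, 0], 0],
    [3.5, [-0.4, -5.1, 0], 0],
    [3.5, [0, 0, 0], 10.7],
  ],
)

```text
t: 16.0
tool_pos: [0.4796, -0.0631, 0.1554]
tool_rot: [0.205, -3.134, 0.0]
contact_force: [0.8, -0.2, -1.9]
opening: 0.0407
grip_force: 51.3
```

send_rows(
  rows=[
    [3.5, [0, 0, 0], 10.7],
    [3.5, [0, 0, 0], 0],
    [3.5, [0, 0, 0], 0],
  ],
)

```text
t: 16.38
tool_pos: [0.4791, -0.0601, 0.1554]
tool_rot: [-0.069, -3.14, -0.0]
contact_force: [-0.7, -0.5, -0.3]
opening: 0.0407
grip_force: 51.3
```

Run:
```python
from h import *
go(.4804,-.0612,None,177.3)
w=ctrl.get_image("wrist");save("w6",w["frame"]);Q=wpts(w);o=ctrl.get_obs()
M=R.from_rotvec(o["tool_rot"]).as_matrix();L=(Q-o["tool_pos"])@M*1000
import pickle;pickle.dump((w,o),open("w6.pkl","wb"))
k=(abs(L[...,2]+56)<5)&(abs(L[...,1])<16)&(abs(L[...,0])<30);print(k.sum(),np.percentile(L[k],[2,50,98],axis=0).round(1).tolist())
print(np.round(w["cam_to_world"][:3,3],3),o["opening"])
```

```text
yaw 177.47 pos [ 0.4791 -0.0601  0.1554] shift cm [-0.14 -0.1  -0.  ] turn 0.17
3461 [[-18.1, -15.5, -54.0], [9.6, -1.3, -52.8], [22.8, 15.5, -51.4]]
[ 0.413 -0.057  0.333] 0.040589663429014475
```

View pics/w6.png

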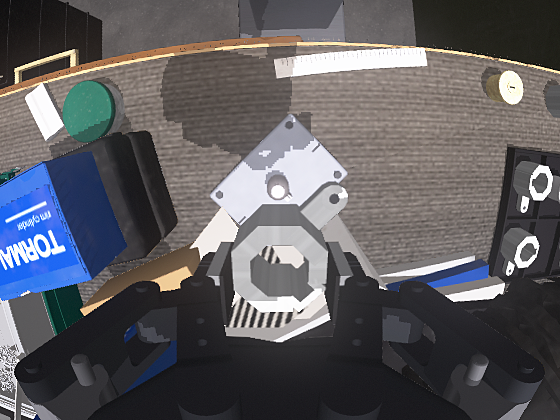

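Run:
```python
from h import *
import pickle;w,o=pickle.load(open("w6.pkl","rb"));G=cv2.cvtColor(w["frame"],cv2.COLOR_RGB2GRAY);Q=wpts(w)
m=(G[178:205,262:295]>247).astype(np.uint8);n,l,s,c=cv2.connectedComponentsWithStats(m)
for i in range(1,n):
  if s[i,4]>15:uv=c[i]+[262,178];print(s[i],uv,wpl(w,*uv,.042))
# hub top outline pixels
zt=o["tool_pos"][2]+.0528
k=((abs(Q[...,2]-zt)<.0025)&(np.hypot(Q[...,0]-o["tool_pos"][0],Q[...,1]-o["tool_pos"][1])<.028)).astype(np.uint8)
uv=np.argwhere(k)[:,::-1];W=np.array([wpl(w,*p,zt) for p in uv],np.float32)
print("hub",len(W),cv2.minEnclosingCircle(W),"x ext",np.percentile(W[:,0],[.5,99.5]),"y ext",np.percentile(W[:,1],[.5,99.5]))
# nose yaw
N=(abs(Q[...,2]-(zt-.024))<.004)&(np.hypot(Q[...,0]-o["tool_pos"][0],Q[...,1]-o["tool_pos"][1])<.05)&(np.hypot(Q[...,0]-o["tool_pos"][0],Q[...,1]-o["tool_pos"][1])>.027)&(G>120)
d=np.median(Q[N],0)-[*cv2.minEnclosingCircle(W)[0],0];print(N.sum(),np.degrees(np.arctan2(d[1],d[0])))
```

```text
[ 10   8  12  12 120] [277.5        191.33333333] [ 0.4803442  -0.06117623]
[23 19  5  5 16] [286.875  198.9375] [ 0.48793882 -0.05284658]
[ 1 25 26  1 26] [275.5 203. ] [ 0.49135514 -0.06354072]
hub 4738 ((0.4747728407382965, -0.060022659599781036), 0.02680770680308342) x ext [0.45563158 0.49775383] y ext [-0.08337926 -0.03622465]
930 129.5384061612904
```

send_rows(
  rows=[
    [3.5, [-0.36, -0.09, 4], 0],
    [3.5, [0, 0, 5], 0],
    [3.5, [0, 0, 3.5], 0],
    [3.5, [0, 0, 0.8], 0],
    [3.5, [0, 0, 0.8], 0],
  ],
)

```text
t: 17.05
tool_pos: [0.484, -0.0616, 0.0156]
tool_rot: [0.073, 3.139, -0.001]
contact_force: [-0.0, 0.2, -0.2]
opening: 0.0407
grip_force: 51.3
```

send_rows(
  rows=[
    [3.5, [0, 0, 0.6], 0],
    [3.5, [0, 0, 0.5], 0],
    [3.5, [0, 0, 0.5], 0],
  ],
)

```text
t: 17.42
tool_pos: [0.4836, -0.0616, -0.0009]
tool_rot: [0.074, 3.139, -0.001]
contact_force: [-0.5, -0.1, -1.0]
opening: 0.0406
grip_force: 51.4
```

send_rows(
  rows=[
    [3.5, [0, 0, 0.4], 0],
    [3.5, [0, 0, 0.3], 0],
    [3.5, [0, 0, 0], 0],
  ],
)

```text
t: 17.8
tool_pos: [0.4833, -0.0615, -0.0073]
tool_rot: [-0.074, -3.141, -0.0]
contact_force: [-3.9, 0.9, 5.0]
opening: 0.0408
grip_force: 52.0
```

Run:
```python
from h import *
go(.4804,-.0612,-.009,177.3);o=ctrl.get_obs();print(o["contact_force"],o["wrist_torque"])
```

```text
yaw 177.31 pos [ 0.4833 -0.0615 -0.0073] shift cm [0.29 0.02 0.17] turn 0.01
[-3.86970491  0.85047988  4.99062496] [ 0.12003341  0.60335286 -0.01331836]
```

send_rows(
  rows=[
    [3.5, [0, 0, 0.3], 0],
    [3.5, [0, 0, 0.2], 0],
    [3.5, [0, 0, 0], 0],
  ],
)

```text
t: 18.18
tool_pos: [0.4833, -0.0616, -0.0074]
tool_rot: [-0.073, -3.136, -0.001]
contact_force: [-22.5, 5.1, 40.6]
opening: 0.041
grip_force: 56.0
```

Run:
```python
from h import *
go(.4804,-.0612,-.009,177.3);o=ctrl.get_obs();print(o["contact_force"])
for k in("top","scene"):
  im=ctrl.get_image(k);Q=pts(im)
w=ctrl.get_image("wrist");Q=wpts(w);L=np.hypot(Q[...,0]-.4804,Q[...,1]+.0612)
for z0,z1,a,b in((.035,.06,.013,.018),(.012,.03,.033,.042),(.005,.0135,.03,.05)):
  k=(L>a)&(L<b)&(Q[...,2]>z0)&(Q[...,2]<z1)&(abs(Q[...,1]+.0612)<.015 if a<.02 else True);print(z0,k.sum(),np.percentile(Q[k][:,2],[10,50,90]).round(4) if k.any() else "")
```

```text
yaw 177.33 pos [ 0.4833 -0.0616 -0.0074] shift cm [0.29 0.02 0.16] turn 0.03
[-22.49912205   5.14901064  40.59543707]
0.035 2238 [0.0395 0.0454 0.0463]
0.012 1547 [0.0121 0.0126 0.022 ]
0.005 9220 [0.0107 0.0116 0.0123]
```

send_rows(
  rows=[
    [3.5, [0, 0, -0.5], 0],
    [3.5, [0, 0, -1], 0],
    [3.5, [0, 0, -3], 0],
    [3.5, [0, 0, -6], 0],
    [3.5, [0, 0, -6], 0],
    [3.5, [3.3, 4.6, -0.5], 0],
    [3.5, [3.3, 4.6, 0], 0],
    [3.5, [3.3, 4.6, 0], 0],
    [3.5, [0, 0, 0], -8.7],
    [3.5, [0, 0, 0], -8.7],
  ],
)

```text
t: 19.58
tool_pos: [0.3903, 0.0818, 0.1568]
tool_rot: [-0.413, 3.113, -0.0]
contact_force: [0.8, 0.5, -1.7]
opening: 0.0406
grip_force: 51.4
```

send_rows(
  rows=[
    [3.5, [0, 0, 0], -8.7],
    [3.5, [0, 0, 0], -8.7],
    [3.5, [0, 0, 0], -8.7],
    [3.5, [-3.7, 3.4, 0], 0],
    [3.5, [-3.7, 3.4, 0], 0],
    [3.5, [-3.7, 3.4, 0], 0],
    [3.5, [-3.7, 3.4, 0], 0],
    [3.5, [-3.7, 3.4, 0], 0],
    [3.5, [-5, -1.2, 0], 0],
    [3.5, [-5, -1.2, 0], 0],
  ],
)

```text
t: 20.82
tool_pos: [0.5117, 0.3794, 0.1565]
tool_rot: [-1.097, 2.943, 0.0]
contact_force: [-0.2, 0.2, -0.0]
opening: 0.0408
grip_force: 51.5
```

send_rows(
  rows=[
    [3.5, [0, 0, 0], 0],
    [3.5, [0, 0, 0], 0],
  ],
)

```text
t: 21.08
tool_pos: [0.5104, 0.3776, 0.1561]
tool_rot: [1.095, -2.943, 0.0]
contact_force: [-0.3, -0.0, -1.4]
opening: 0.0407
grip_force: 51.5
```

Run:
```python
from h import *
go(.511,.377,None,220.8);w=ctrl.get_image("wrist");Q=wpts(w);o=ctrl.get_obs();print(o["opening"])
M=R.from_rotvec(o["tool_rot"]).as_matrix();L=(Q-o["tool_pos"])@M*1000
k=(abs(L[...,2]+53)<5)&(abs(L[...,1])<8)&(abs(L[...,0])<30);print(k.sum(),np.percentile(L[k],[2,50,98],axis=0).round(1).tolist())
a=ctrl.get_image("top");Q=pts(a);flat(a,Q,.577,.372,.038)
```

```text
yaw -139.2 pos [0.5104 0.3776 0.1561] shift cm [-0.   -0.08 -0.  ] turn 0.0
0.04052793935393566
1650 [[-19.0, -7.7, -53.5], [14.3, -0.3, -52.2], [22.4, 7.6, -48.4]]
c [0.5763 0.374 ] r 0.0224 z [0.0325 0.0373 0.0408] nose 33 -3.2
```

send_rows(
  rows=[
    [3.5, [0, 0, 5], 0],
    [3.5, [0, 0, 5], 0],
    [3.5, [0, 0, 4.5], 0],
    [3.5, [0, 0, 1.6], 0],
    [3.5, [0, 0, 0.8], 0],
    [3.5, [0, 0, 0], 0],
  ],
)

```text
t: 21.92
tool_pos: [0.5118, 0.3784, -0.0106]
tool_rot: [-1.094, 2.942, 0.001]
contact_force: [1.2, 0.3, -0.7]
opening: 0.041
grip_force: 51.4
```

send_rows(
  rows=[
    [5.0, [0, 0, 0], 0],
    [5.0, [0, 0, 0], 0],
    [5.0, [0, 0, -2], 0],
    [5.0, [0, 0, -5], 0],
    [5.0, [0, 0, -5], 0],
    [6.2, [0, 0, -5], 0],
  ],
)

```text
t: 22.68
tool_pos: [0.5111, 0.378, 0.1615]
tool_rot: [-1.094, 2.942, 0.001]
contact_force: [0.3, 1.5, -0.6]
opening: 0.062
grip_force: 0.0
```

Run:
```python
from h import *
a=ctrl.get_image("top");s=ctrl.get_image("scene")
for im in(a,s):
  Q=pts(im);flat(im,Q,.509,.3755,.038,.026);flat(im,Q,.577,.372,.038,.026);flat(im,Q,.3774,.3124,.034)
  flat(im,Q,.4934,.3125,.036,.023)
w=ctrl.get_image("wrist");Q=wpts(w);flat(w,Q,.509,.3755,.038,.026);flat(w,Q,.3774,.3124,.034)
go(.377,.3124,None,101)
```

```text
c [0.5098 0.3787] r 0.0226 z [0.0325 0.0376 0.0405] nose 33 177.2
c [0.5764 0.3743] r 0.0225 z [0.0327 0.0376 0.041 ] nose 33 -4.2
c [0.3772 0.3134] r 0.0223 z [0.0288 0.0335 0.0365] nose 25 54.9
c [0.4937 0.3136] r 0.0194 z [0.0316 0.0345 0.0375] nose 0 0.0
c [0.5099 0.376 ] r 0.0236 z [0.0318 0.0381 0.041 ] nose 46 175.2
c [0.5758 0.3714] r 0.024 z [0.0325 0.0381 0.0409] nose 7 -159.2
c [0.3776 0.3117] r 0.0228 z [0.0281 0.0342 0.0372] nose 43 58.5
c [0.4943 0.3131] r 0.0209 z [0.0322 0.0355 0.0382] nose 2 2.9
c [0.5102 0.3778] r 0.0227 z [0.035  0.0395 0.0406] nose 193 176.3
c [0.3781 0.3118] r 0.0226 z [0.0297 0.0353 0.0367] nose 164 56.5
yaw -139.19 pos [0.5136 0.3795 0.1648] shift cm [14.72  3.85 -0.16] turn 119.81
```

send_rows(
  rows=[
    [6.2, [4.9, 1.3, 0], 0],
    [6.2, [4.9, 1.3, 0], 0],
    [6.2, [4.9, 1.3, 0], 0],
    [6.2, [0, 0, 0], -10.1],
    [6.2, [0, 0, 0], -10.1],
    [6.2, [0, 0, 0], -10.1],
    [6.2, [0, 0, 0], -10.1],
    [6.2, [0, 0, 0], -10.1],
    [6.2, [0, 0, 0], -10.1],
    [6.2, [0, 0, 0], 0],
  ],
)

```text
t: 24.08
tool_pos: [0.3736, 0.311, 0.1571]
tool_rot: [2.428, -1.991, -0.001]
contact_force: [-0.2, -0.8, -0.1]
opening: 0.0616
grip_force: 0.0
```

Run:
```python
from h import *
w=ctrl.get_image("wrist");Q=wpts(w);flat(w,Q,.3777,.3123,.034)
go(.3777,.3123,-.018,-78.5);print(ctrl.get_obs()["q"].round(2))
```

```text
c [0.3776 0.3117] r 0.0228 z [0.032  0.0355 0.0366] nose 166 55.6
yaw -78.77 pos [0.3737 0.311  0.1572] shift cm [-0.05 -0.44 17.52] turn -0.27
[ 0.54 -0.26  1.97 -0.    1.43 -2.8 ]
```

send_rows(
  rows=[
    [6.2, [0, -0.4, 4], 0],
    [6.2, [0, 0, 5], 0],
    [6.2, [0, 0, 5], 0],
    [6.2, [0, 0, 2.5], 0],
    [6.2, [0, 0, 1], 0],
    [6.2, [0, 0, 0], 0],
    [3.5, [0, 0, 0], 0],
    [3.5, [0, 0, 0], 0],
    [3.5, [0, 0, 0], 0],
  ],
)

```text
t: 25.25
tool_pos: [0.3797, 0.3131, -0.0153]
tool_rot: [-2.428, 1.988, -0.002]
contact_force: [-0.1, 0.4, 6.1]
opening: 0.0406
grip_force: 51.7
```

Run:
```python
from h import *
o=ctrl.get_obs();print(o["opening"],o["grip_force"],o["contact_force"])
go(.3776,.312,.15,None);w=ctrl.get_image("wrist");Q=wpts(w);flat(w,Q,.3777,.312,.035,.026)
```

```text
0.04056327200389733 51.72421648632735 [-0.0995278   0.4476026   6.07825706]
yaw -78.6 pos [ 0.3797  0.3131 -0.0153] shift cm [  0.04   0.16 -16.53] turn None
c [0.3798 0.3132] r 0.0233 z [0.0346 0.0356 0.0365] nose 79 62.4
```

send_rows(
  rows=[
    [3.5, [0, 0, -0.5], 0],
    [3.5, [0, 0, -5], 0],
    [3.5, [0, 0, -6], 0],
    [3.5, [0, 0, -5.5], 0],
    [3.5, [5.5, 0.8, 0], 0],
    [3.5, [5.5, 0.8, 0], 0],
    [3.5, [5.5, 0.8, 0], 0],
    [3.5, [5.5, 0.8, 0], 0],
    [3.5, [0, 0, 0], 10.4],
    [3.5, [0, 0, 0], 10.4],
  ],
)

```text
t: 26.55
tool_pos: [0.3835, 0.1264, 0.1518]
tool_rot: [1.961, -2.433, 0.043]
contact_force: [-0.1, -0.6, -1.6]
opening: 0.0403
grip_force: 51.0
```

send_rows(
  rows=[
    [3.5, [0, 0, 0], 10.4],
    [3.5, [0, 0, 0], 10.4],
    [3.5, [0, 0, 0], 10.4],
    [3.5, [0, 0, 0], 10.4],
    [3.5, [0, 0, 0], 10.4],
    [3.5, [0, 0, 0], 10.4],
    [3.5, [0, 0, 0], 10.4],
    [3.5, [0, 0, 0], 10.4],
    [3.5, [0, 0, 0], 0],
  ],
)

```text
t: 27.68
tool_pos: [0.3836, 0.1268, 0.1518]
tool_rot: [0.135, 3.132, -0.049]
contact_force: [-0.5, 0.8, -1.1]
opening: 0.0409
grip_force: 51.0
```

Run:
```python
from h import *
go(.4804,-.0612,None,177.3);w=ctrl.get_image("wrist");Q=wpts(w);o=ctrl.get_obs();p=o["tool_pos"];print(o["opening"])
M=R.from_rotvec(o["tool_rot"]).as_matrix();L=(Q-p)@M*1000
k=(abs(L[...,2]+53)<5)&(abs(L[...,1])<16)&(abs(L[...,0])<30);zt=p[2]-np.median(L[k][:,2])/1000
k=(abs(Q[...,2]-zt)<.0025)&(abs(L[...,1])<8)&(abs(L[...,0])<30)
uv=np.argwhere(k)[:,::-1];W=np.array([[*wpl(w,*q,zt),zt] for q in uv]);l=(W-p)@M*1000
print("foot above TCP",zt-p[2]-.034,"tool x ext",np.percentile(l[:,0],[.5,99.5]))
G=w["frame"].min(-1);dx=L[...,0]-np.percentile(l[:,0],[.5,99.5]).mean();r=np.hypot(dx,L[...,1])
N=(abs(L[...,2]+zt*0+ (zt-p[2]-.024)*1000)<4)&(r>27)&(r<46)&(G>120);print(N.sum(),np.degrees(np.arctan2(np.median(L[N][:,1]),np.median(dx[N]))))
```

```text
yaw 175.05 pos [0.3836 0.1268 0.1518] shift cm [-11.27 -17.89   0.64] turn -2.25
0.04081810387680276
foot above TCP 0.016854641746032517 tool x ext [-20.08414512  22.77666816]
82 -142.7813958689759
```

Run:
```python
from h import *
o=ctrl.get_obs();print(R.from_rotvec(o["tool_rot"]).as_matrix().round(4),o["q"].round(3),o["tool_rot"])
```

```text
[[-0.9963  0.0855  0.0049]
 [ 0.0853  0.9958 -0.0317]
 [-0.0075 -0.0312 -0.9995]] [ 0.16  -0.488  2.148 -0.032  1.482 -1.323] [ 0.13404609  3.13212954 -0.04935997]
```

send_rows(
  rows=[
    [3.5, [-1.0, -5.5, 0], -2],
    [3.5, [0, 0, 0], 0],
  ],
)

```text
t: 27.98
tool_pos: [0.3893, 0.069, 0.1541]
tool_rot: [0.088, 3.133, -0.05]
contact_force: [0.5, -0.2, -1.2]
opening: 0.0405
grip_force: 51.1
```

Run:
```python
from h import *
o=ctrl.get_obs();print(R.from_rotvec(o["tool_rot"]).as_matrix().round(4),o["q"].round(3),o["tool_pos"])
go(.4804,-.0612,None,177.3)
```

```text
[[-0.9984  0.0562  0.0057]
 [ 0.056   0.9979 -0.0323]
 [-0.0075 -0.032  -0.9995]] [ 0.013 -0.522  2.167 -0.033  1.492 -1.5  ] [0.38933685 0.06898869 0.15408666]
yaw 176.79 pos [0.3893 0.069  0.1541] shift cm [ -9.82 -12.48   0.47] turn -0.51
```

send_rows(
  rows=[
    [3.5, [-3.3, -4.2, 0.16], -0.5],
    [3.5, [-3.3, -4.2, 0.16], 0],
    [3.5, [-3.3, -4.1, 0.16], 0],
    [3.5, [0, 0, 0], 0],
    [3.5, [0.07, 0.29, 9], 0],
    [3.5, [0, 0, 0], 0],
    [3.5, [0, 0, 0], 0],
  ],
)

```text
t: 28.85
tool_pos: [0.4825, -0.0577, 0.0926]
tool_rot: [0.068, 3.133, -0.05]
contact_force: [1.1, -0.8, -1.0]
opening: 0.0407
grip_force: 51.2
```

Run:
```python
from h import *
o=ctrl.get_obs();print(R.from_rotvec(o["tool_rot"]).as_matrix().round(4))
go(.4817,-.0617,.03,177.3)
w=ctrl.get_image("wrist");save("w7",w["frame"])
```

```text
[[-0.999   0.0434  0.0068]
 [ 0.0431  0.9986 -0.0318]
 [-0.0082 -0.0315 -0.9995]]
yaw 177.53 pos [ 0.4825 -0.0577  0.0926] shift cm [ 0.12 -0.2   6.27] turn 0.23
```

View pics/w7.png

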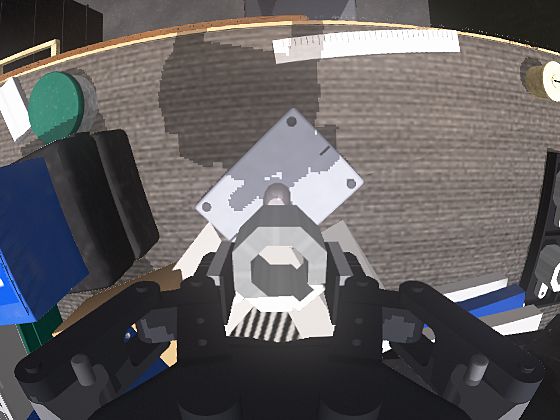

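send_rows(
  rows=[
    [3.5, [0.06, -0.1, 3.1], 0],
    [3.5, [0.06, -0.1, 3.1], 0],
    [3.5, [0, 0, 0], 0],
    [3.5, [0.01, 0.02, 0.7], 0],
    [3.5, [0.01, 0.02, 0.7], 0],
  ],
)

```text
t: 29.52
tool_pos: [0.4827, -0.0627, 0.0172]
tool_rot: [0.07, 3.13, -0.051]
contact_force: [0.1, -0.9, -0.9]
opening: 0.0404
grip_force: 51.2
```

send_rows(
  rows=[
    [3.5, [0, 0.02, 0.6], 0],
    [3.5, [0, 0.02, 0.6], 0],
    [3.5, [0, 0.02, 0.5], 0],
  ],
)

```text
t: 29.9
tool_pos: [0.481, -0.0622, -0.0021]
tool_rot: [0.07, 3.134, -0.049]
contact_force: [-0.8, 0.2, -0.8]
opening: 0.0405
grip_force: 51.2
```

Run:
```python
from h import *
go(.4817,-.0617,-.007,177.3);o=ctrl.get_obs();print(o["contact_force"],o["wrist_torque"])
```

```text
yaw 177.43 pos [ 0.481  -0.0622 -0.0021] shift cm [-0.07  0.07  0.49] turn 0.13
[-0.76339131  0.15324159 -0.8485488 ] [-0.02025021 -0.01397544  0.02785923]
```

send_rows(
  rows=[
    [3.5, [0, 0.01, 0.3], 0],
    [3.5, [0, 0.01, 0.2], 0],
    [3.5, [0, 0, 0], 0],
  ],
)

```text
t: 30.28
tool_pos: [0.4811, -0.0622, -0.0049]
tool_rot: [0.07, 3.136, -0.049]
contact_force: [-7.0, 1.6, 11.8]
opening: 0.0406
grip_force: 52.6
```

send_rows(
  rows=[
    [3.5, [0, 0.01, 0.2], 0],
    [3.5, [0, 0, 0], 0],
  ],
)

```text
t: 30.52
tool_pos: [0.4813, -0.0623, -0.005]
tool_rot: [0.07, 3.137, -0.049]
contact_force: [-13.5, 2.9, 24.5]
opening: 0.0409
grip_force: 54.0
```

Run:
```python
from h import *
go(.4817,-.0617,-.007,177.3);o=ctrl.get_obs();print(o["contact_force"])
w=ctrl.get_image("wrist");Q=wpts(w);L=np.hypot(Q[...,0]-.4804,Q[...,1]+.0612)
k=(L>.013)&(L<.018)&(Q[...,2]>.037)&(Q[...,2]<.06)
for s in(-1,1):
  q=k&(s*(Q[...,1]+.0612)>.006)&(s*(Q[...,1]+.0612)<.016);print(s,q.sum(),np.percentile(Q[q][:,2],[10,50,90]).round(4))
```

```text
yaw 177.46 pos [ 0.4813 -0.0623 -0.005 ] shift cm [-0.04  0.07  0.19] turn 0.16
[-13.5389569    2.91528737  24.48105189]
-1 722 [0.0455 0.0463 0.047 ]
1 618 [0.0412 0.0456 0.0464]
```

send_rows(
  rows=[
    [3.5, [0, 0, -0.4], 0],
    [5.2, [0, 0, 0], 0],
    [5.2, [0, 0, 0], 0],
    [5.2, [0, 0, 0], 0],
  ],
)

```text
t: 31.08
tool_pos: [0.4808, -0.062, -0.0051]
tool_rot: [0.07, 3.135, -0.049]
contact_force: [0.0, -0.7, 0.6]
opening: 0.052
grip_force: 0.0
```

```bash
cat > chk.py <<'E'
from h import *
o=ctrl.get_obs();print(o["contact_force"],o["opening"],o["tool_pos"])
w=ctrl.get_image("wrist");Q=wpts(w);L=np.hypot(Q[...,0]-.4804,Q[...,1]+.0612)
k=(L>.013)&(L<.020)&(Q[...,2]>.037)&(Q[...,2]<.06)
for s in(-1,1):
  q=k&(s*(Q[...,1]+.0612)>.006)&(s*(Q[...,1]+.0612)<.016);print(s,q.sum(),np.percentile(Q[q][:,2],[10,50,90]).round(4))
k=(L>.03)&(L<.05)&(Q[...,2]>.005)&(Q[...,2]<.0145);print("plate",np.median(Q[k][:,2]))
E
python3 chk.py
```

```text
[ 0.01278941 -0.70391793  0.55264221] 0.05198776160554845 [ 0.48080903 -0.06199492 -0.00508343]
-1 1036 [0.0444 0.0455 0.0462]
1 937 [0.042  0.0455 0.0463]
plate 0.011537151241664184
```

send_rows(
  rows=[
    [3.5, [0, 0, 0.1], 0],
    [3.5, [0, 0, 0], 0],
    [3.5, [0, 0, 0], 0],
    [3.5, [0, -0.02, -0.5], 0],
    [3.5, [-0.02, -0.05, -1.5], 0],
    [3.5, [-0.03, -0.1, -3], 0],
    [3.5, [-0.05, -0.18, -6], 0],
    [3.5, [-0.05, -0.18, -5.5], 0],
    [3.5, [0, 0, 0], 0],
  ],
)

```text
t: 32.25
tool_pos: [0.4854, -0.0632, 0.1669]
tool_rot: [0.07, 3.122, -0.054]
contact_force: [0.4, 0.0, -1.3]
opening: 0.0406
grip_force: 50.8
```

Run:
```python
from h import *
o=ctrl.get_obs();print(o["opening"],o["grip_force"]);go(.39,.08,.16,221)
M=R.from_rotvec(o["tool_rot"]).as_matrix()@R.from_euler("z",-43.5,degrees=True).as_matrix()
for d in((.03,.22,0),(.153,.009,0),(0,0,-.1)): print(d,(M.T@d*100).round(2))
```

```text
0.04062217681949603 50.83128579572076
yaw 177.44 pos [ 0.4854 -0.0632  0.1669] shift cm [10.18 13.89  0.02] turn -43.56
(0.03, 0.22, 0) [-16.67  14.64  -0.72]
(0.153, 0.009, 0) [-12.15  -9.34   0.24]
(0, 0, -0.1) [-0.09  0.38  9.99]
```

send_rows(
  rows=[
    [3.5, [3.4, 4.6, 0], 0],
    [3.5, [3.4, 4.6, 0], 0],
    [3.5, [3.4, 4.6, 0], 0],
    [3.5, [0, 0, 0], -8.7],
    [3.5, [0, 0, 0], -8.7],
    [3.5, [0, 0, 0], -8.7],
    [3.5, [0, 0, 0], -8.7],
    [3.5, [0, 0, 0], -8.7],
  ],
)

```text
t: 33.25
tool_pos: [0.3851, 0.0802, 0.1535]
tool_rot: [1.103, -2.933, 0.049]
contact_force: [0.1, 0.3, -0.2]
opening: 0.0402
grip_force: 51.0
```

send_rows(
  rows=[
    [3.5, [-4.2, 3.65, -0.18], 0],
    [3.5, [-4.2, 3.65, -0.18], 0],
    [3.5, [-4.2, 3.65, -0.18], 0],
    [3.5, [-4.2, 3.65, -0.18], 0],
    [3.5, [-4.0, -3.1, 0.1], 0],
    [3.5, [-4.0, -3.1, 0.1], 0],
    [3.5, [-4.0, -3.1, 0.1], 0],
    [3.5, [0, 0, 0], 0],
    [3.5, [0, 0, 0], 0],
  ],
)

```text
t: 34.38
tool_pos: [0.5677, 0.3086, 0.1513]
tool_rot: [1.095, -2.935, 0.049]
contact_force: [-0.1, 0.0, -1.5]
opening: 0.0403
grip_force: 51.1
```

Run:
```python
from h import *
o=ctrl.get_obs();print(o["opening"],o["grip_force"],o["contact_force"]);
w=ctrl.get_image("wrist");Q=wpts(w);p=o["tool_pos"];M=R.from_rotvec(o["tool_rot"]).as_matrix();L=(Q-p)@M*1000
k=(abs(L[...,2]+51)<4)&(abs(L[...,1])<8)&(abs(L[...,0])<30);e=np.percentile(L[k],[1,50,99],axis=0);print(e.round(1).tolist())
c=M[:2,0]*(e[0,0]+e[2,0])/2000;print("cam off",c.round(4))
go(.573-c[0],.3095-c[1],-.012,221)
```

```text
0.04032647926554519 51.06760661939916 [-0.0503726   0.03290006 -1.51741685]
[[-21.8, -7.8, -51.9], [12.3, -0.2, -50.4], [20.4, 7.8, -47.3]]
cam off [0.0005 0.0004]
yaw -139.07 pos [0.5675 0.3087 0.1517] shift cm [-0.69  0.13 16.37] turn -0.07
```

send_rows(
  rows=[
    [3.5, [-0.6, 0, 3], 0],
    [3.5, [-0.03, 0.05, 5], 0],
    [3.5, [-0.03, 0.05, 5], 0],
    [3.5, [-0.02, 0.03, 2.3], 0],
    [3.5, [0, 0, 0.9], 0],
    [3.5, [0, 0, 0], 0],
  ],
)

```text
t: 35.17
tool_pos: [0.5747, 0.3098, -0.0081]
tool_rot: [1.097, -2.94, 0.049]
contact_force: [-0.0, -0.3, -0.7]
opening: 0.0407
grip_force: 51.1
```

send_rows(
  rows=[
    [5.0, [0, 0, 0], 0],
    [5.0, [0, 0, 0], 0],
    [5.0, [0, 0.05, -2], 0],
    [5.0, [0, -0.2, -5], 0],
    [5.0, [0, -0.2, -5], 0],
    [5.0, [0, -0.2, -5], 0],
    [5.0, [0, 0, 0], 0],
  ],
)

```text
t: 36.05
tool_pos: [0.5804, 0.3121, 0.1695]
tool_rot: [-1.095, 2.936, -0.049]
contact_force: [0.3, -0.4, 1.0]
opening: 0.0503
grip_force: 0.0
```

```bash
cat > fin.py <<'E'
from h import *
a=ctrl.get_image("top");s=ctrl.get_image("scene");w=ctrl.get_image("wrist")
for im,Q in((a,pts(a)),(s,pts(s)),(w,wpts(w))):
  print("--")
  for x,y,z in((.573,.3095,.038),(.5095,.377,.038),(.5768,.373,.038),(.5675,.246,.038),(.4937,.313,.036),(.3731,.2005,.032)): flat(im,Q,x,y,z,.026)
go(.42,.3,.2,None)
E
python3 fin.py
```

```text
--
c [0.5746 0.3132] r 0.0225 z [0.0335 0.0373 0.0403] nose 32 -4.1
few 0
c [0.5763 0.372 ] r 0.0216 z [0.0336 0.0374 0.0409] nose 33 -2.7
c [0.568  0.2465] r 0.0226 z [0.0332 0.0376 0.0401] nose 22 -0.0
c [0.4935 0.3136] r 0.0194 z [0.0317 0.0345 0.0375] nose 0 0.0
c [0.3731 0.2011] r 0.0195 z [0.0269 0.0304 0.0337] nose 0 0.0
--
c [0.575  0.3123] r 0.0234 z [0.0325 0.0381 0.0415] nose 1 -4.4
c [0.5098 0.3769] r 0.024 z [0.0319 0.038  0.041 ] nose 49 176.9
c [0.576  0.3724] r 0.0229 z [0.0323 0.038  0.0413] nose 11 -150.9
c [0.5689 0.2454] r 0.0237 z [0.0323 0.0379 0.0415] nose 3 -0.7
c [0.4941 0.3121] r 0.0203 z [0.0318 0.0353 0.0388] nose 2 -2.7
c [0.3729 0.1986] r 0.0207 z [0.0285 0.0315 0.0348] nose 28 57.9
--
c [0.5749 0.3116] r 0.0227 z [0.0344 0.0394 0.0406] nose 234 -0.8
c [0.5108 0.3776] r 0.0226 z [0.0338 0.0393 0.0406] nose 176 175.8
c [0.5777 0.3724] r 0.0227 z [0.0335 0.0394 0.0407] nose 193 -5.3
c [0.5691 0.2456] r 0.0229 z [0.0366 0.0396 0.0407] nose 181 -3.0
c [0.4944 0.3125] r 0.0197 z [0.0348 0.0362 0.0377] nose 8 77.5
few 0
yaw -139.08 pos [0.5761 0.3103 0.1605] shift cm [12.54  9.34 -4.  ] turn None
```

send_rows(
  rows=[
    [5.0, [0, 0, -4], 0],
    [5.0, [4.2, 3.1, 0], 0],
    [5.0, [4.2, 3.1, 0], 0],
    [5.0, [4.2, 3.1, 0], 0],
    [5.0, [0, 0, 0], 0],
    [5.0, [0, 0, 0], 0],
  ],
)

```text
t: 36.95
tool_pos: [0.4199, 0.2992, 0.1989]
tool_rot: [1.096, -2.936, 0.05]
contact_force: [0.7, 0.1, 0.7]
opening: 0.05
grip_force: 0.0
```

```bash
python3 fin.py | head -4; python3 -c "
from station import ctrl
print(ctrl.finish_job())"
```

```text
--
c [0.5745 0.3129] r 0.0223 z [0.0325 0.0376 0.0408] nose 31 -4.2
c [0.5095 0.3786] r 0.0229 z [0.0328 0.0374 0.0401] nose 12 166.5
c [0.5769 0.3738] r 0.0224 z [0.033  0.0372 0.0408] nose 33 -4.1
the job is handed in; nothing more can be done
None
```

The job is handed in at about 37 s: cam_1 and cam_3 lie flat in sample_p's row and cam_2 in sample_q's; cam_1 was cleared first, then cam_2 and cam_3 were each pushed home on the gauge and put away in turn, but pushing cam_2 home the wrist force touched 40.6 N up (about 47 N in all), above the 40 N body-contact figure, though through the fingers on the cam and not the gripper's body.

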